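Pack the polished post feet and tuck the carton shut

TASK

Pack all the polished steel post feet from the bench into the open carton, every one standing upright on its square plate, including those that have tipped over. Then swing the carton's lid shut flat, with its tab tucked down inside the front wall. Do not crush the carton, and leave the grinder, the sanding discs and the tin where they are.

Things in the scene. Friction and masses are not known exactly. Their poses are not given: they have to be found in the camera images.
- carton: Open corrugated carton fixed to the bench, 4 mm board, outside 292 x 104, 78 mm high to the rim, inside 284 x 96, floor top at 4 mm. Origin: centre of underside. x: along its length (away from the robot), y: across, to the wall with the lid (robot's left). Front wall: the -y one, inner face at y = -48; the lid's tab tucks behind its rim. Holds a row of 5 feet along x, 52 mm apart.
- lid (a joint): Lid, a board 292 x 95 x 4 mm hinged along the top of the carton's +y wall. 0 = shut flat, grows as it opens: 1.57 straight up, more leans back outside the carton; stop at 2.6. Starts at 1.9 to 2.3. The stiff crease stays where it is left (0.09 N m: about 1 N at the free edge swings it).
- tab (a joint): Tuck tab, 3 mm board 184 long, 28 deep, mid-way on the lid's edge. 0 = in line with the lid, grows as it folds to the lid's inner side; 1.57 = square, stop at 2.0. Stays where it is left (0.012 N m, under 1 N folds it). Starts at 0.4 to 1.0: it would land on the front rim. It goes in as the lid closes if first folded to 1.7 or more, or pushed in over the rim; then it slides down inside the wall.
- lid_hinge (a point): Middle of the lid's hinge line: carton frame (0, 50, 78) mm, in the plane of the lid's inner face. The lid's outer face is 4 mm further out.
- lid_edge (a point): Middle of the crease between lid and tab, 95 mm from the hinge line, in the lid's mid-thickness; at carton y = -45 mm when shut, 3 mm inside the front wall.
- tab_edge (a point): Middle of the tab's free edge, 28 mm from the crease. Tucked home it is inside the front wall, some 26 mm below its rim. It needs that space free: a foot whose tube stands within 15 mm of the front wall can stop it from going down.
- grinder: Pneumatic die grinder lying on the bench, aluminium, 200 mm long, 38 mm thick; origin under its rear part, x along it. Leave alone.
- discs: Stack of four brown sanding discs, 60 mm across, 34 mm high; origin centre of underside. Leave alone.
- tin: Can of polishing paste, 60 mm across, 60 mm high; origin centre of underside. Leave alone.
- foot1: Polished steel post foot: tube 25 mm in diameter welded on the middle of a square plate 36 x 36 x 5 mm; 66 mm tall, 0.13 kg. Origin: centre of the plate's underside; z runs along the tube from plate to tube end. Starts standing on its plate on the bench. May be absent (None).
- foot2: Polished steel post foot: tube 25 mm in diameter welded on the middle of a square plate 36 x 36 x 5 mm; 66 mm tall, 0.13 kg. Origin: centre of the plate's underside; z runs along the tube from plate to tube end. Starts standing on its plate on the bench. May be absent (None).
- foot3: Polished steel post foot: tube 25 mm in diameter welded on the middle of a square plate 36 x 36 x 5 mm; 66 mm tall, 0.13 kg. Origin: centre of the plate's underside; z runs along the tube from plate to tube end. Starts standing on its plate on the bench. May be absent (None).
- foot4: Polished steel post foot: tube 25 mm in diameter welded on the middle of a square plate 36 x 36 x 5 mm; 66 mm tall, 0.13 kg. Origin: centre of the plate's underside; z runs along the tube from plate to tube end. Starts tipped over on the bench, on a plate edge and the tube's end (tube slopes 5 degrees down to its end, which points to the robot's right); it does not roll. May be absent (None).
- foot5: Polished steel post foot: tube 25 mm in diameter welded on the middle of a square plate 36 x 36 x 5 mm; 66 mm tall, 0.13 kg. Origin: centre of the plate's underside; z runs along the tube from plate to tube end. Starts tipped over on the bench, on a plate edge and the tube's end (tube slopes 5 degrees down to its end, which points to the robot's right); it does not roll. May be absent (None).
- foot6: Polished steel post foot: tube 25 mm in diameter welded on the middle of a square plate 36 x 36 x 5 mm; 66 mm tall, 0.13 kg. Origin: centre of the plate's underside; z runs along the tube from plate to tube end. Starts tipped over on the bench, on a plate edge and the tube's end (tube slopes 5 degrees down to its end, which points to the robot's right); it does not roll. May be absent (None).
There are look-alikes about, which are no part of the job. What is shaped like the foot3 but red is not meant.

How it is judged:
On the way, in this order (a step that is already met when the one before it is completed fails the run):
1. every foot stands upright on the carton's floor (x of foot1 in the frame of carton between -0.134 and 0.134 m and y of foot1 in the frame of carton between -0.045 and 0.045 m and z of each of foot1, foot2, foot3, foot4, foot5, foot6 in the frame of carton below 0.01 m and angle between each of foot1, foot2, foot3, foot4, foot5, foot6's own z axis and vertical below 0.12 rad and linear speed of each of foot1, foot2, foot3, foot4, foot5, foot6 below 0.03 m/s and x of foot2 in the frame of carton between -0.134 and 0.134 m and y of foot2 in the frame of carton between -0.045 and 0.045 m and x of foot3 in the frame of carton between -0.134 and 0.134 m and y of foot3 in the frame of carton between -0.045 and 0.045 m and x of foot4 in the frame of carton between -0.134 and 0.134 m and y of foot4 in the frame of carton between -0.045 and 0.045 m and x of foot5 in the frame of carton between -0.134 and 0.134 m and y of foot5 in the frame of carton between -0.045 and 0.045 m and x of foot6 in the frame of carton between -0.134 and 0.134 m and y of foot6 in the frame of carton between -0.045 and 0.045 m), for 0.2 s.
2. the lid is shut with its tab tucked inside the front wall (value of joint lid below 0.07 rad and value of joint tab above 1.3 rad and y of tab_edge in the frame of carton above -0.048 m and z of tab_edge in the frame of carton below 0.064 m), for 0.2 s.
At the end, for the whole second after the job is handed in: Every foot stands on the carton floor (underside within 10 mm of bench level), within 7 degrees of upright, at rest; the lid is within 0.07 rad of shut; the tab is folded over 1.3 rad, its edge behind the front wall's inner face and 14 mm or more below the rim (all of step 1 and all of step 2); the robot touches nothing.
It fails at once if the grinder, discs or tin moved more than 30 mm (distance of any of grinder, discs, tin from where it was at the start of the episode above 0.03 m).
It fails at once if the carton or its lid pressed with more than 60 N (contact force between any of the fingers, the arm and carton above 60 N).
Of foot1, foot2, foot3 only 2 to 3 are there at a start; the rules pass over those that are not, and their reading is None.
Of foot4, foot5, foot6 only 1 to 2 are there at a start; the rules pass over those that are not, and their reading is None.
At some moment in a run one of foot1, foot2, foot3, foot4, foot5, foot6 may be knocked a few centimetres aside while the robot is not near it.
It also fails if it takes over 210 s, if anything falls off the work surface, if the arm or the gripper's body presses on something with over 40 N, if the wrist force passes 120 N, or if a joint passes its speed limit or range.

ROBOT

A 7-joint arm with a two-finger parallel gripper is mounted at the origin on the work surface. World frame = base frame: x ahead of the robot, y to its left, z up, the work surface at z = 0. Lengths are in m, angles in rad, forces in N, time in s.
With the tool pointing down it reaches from about 0.425 to 0.925 m from the base axis. Payload 6.8 kg.
Tool frame: the origin (TCP) lies midway between the tips of the shut fingers; the grasp point (between the pads) lies 19 mm behind it (bot.hold_point_z is the distance from the TCP to the grasp point, in m); z points along the fingers, y is the line along which they close (so a half turn about z gives the same grasp; the last joint's range is limited). The gripper opens to 85 mm and grips with 20 to 120 N. Pads are 22 mm wide; open, the fingers measure 114 mm over their backs; the gripper's body (76 mm by 85 mm) begins 54 mm behind the grasp point. The pads swing forward as they close: fully open they stand 13 mm farther back than shut.
Start: joints at [1.056, 0.477, 0.022, 1.555, -0.011, 1.109, -0.083], TCP at [0.267, -0.62, 0.231] pointing down, gripper open.
Joint ranges: [-2.96, 2.96], [-0.34, 2.1], [-1.41, 1.46], [0.24, 2.44], [-1.37, 4.51], [0.17, 1.92], [-2.96, 2.96]. Speed limits (rad/s): [2.39, 2.39, 3.14, 3.14, 3.14, 3.14, 3.14].

INTERFACE

Orientations are given as a unit quaternion [w, x, y, z].
In Python, from station import bot gives the robot as it stands. The module is installed in compiled form; this text tells all that it offers.
- The arm moves only by the tool step_arm, never from a script. Its argument "increments" is a list that holds one entry, the list of rows, each a list of 7 numbers: the opening, from -1 (shut) to 1 (fully open), then the shift along the tool's x, y, z in mm, then the turn, a rotation vector about the tool's x, y, z in degrees. In form: [[[grip, x, y, z, ax, ay, az], ...]]. A call has 1 to 10 rows; each row is the pose to reach, as a shift and turn from the pose commanded when the call began, along the tool's axes at that moment; what a row does not reach only later rows make up. A row lasts 1/12 s, in which the tool goes at most 41.7 mm and 7.16 degrees, less where a joint would pass 70% of its speed; a pose out of reach is approached as far as the arm can. A call with a gripper value outside its range is refused whole. The fingers move at their own pace and stop on an object; "force" is the grip in N (left out, the last holds). Time passes only in rows, so rows that repeat a pose let the fingers close. It gives the time, the measured TCP pose, the force, the opening and the grip force at its end, in the units of the state.
- bot.get_obs(): the state, without advancing time (a new reading comes with each control period).
- bot.read_camera(name): name is "scene" or "top" or "wrist"; returns a dict with "image" (480x640x3 uint8, red, green, blue), "camera_matrix" (3x3 intrinsics, pixels), "R" (3x3) and "t" (3): a world point X has camera coordinates R X + t. Camera axes: x right, y down, z forward; pixel columns grow to the right and rows downward; lengths in m; the calibration is good to about 2 mm. A picture is of the moment at which its call begins. There is no depth.
- bot.hand_in(): hands the job in; it is judged then, once.
The state is a dict: "t": time; "q": joint angles; "joint_vel": joint speeds; "joint_torque": joint torques, N m; "eef_pos": TCP position; "tool_rot": TCP orientation; "contact_force": force on the tool from outside, world axes, zero at the start; "torque": the same for the moment, N m; "gripper_width": opening from 0.0 (shut) to 1.0 (fully open); "grasp_force": force on a finger pad.
Only numpy, scipy, OpenCV 4.12 (cv2) and the standard library are available. Lean on these libraries where they do the work, as an engineer would, in place of code of your own. Each camera call takes 0.05 s, during which the arm holds its last target. There are 200 camera calls.

## Working session

There is one attempt and no reset: what is moved stays moved. The work goes in short steps, Python scripts to look and compute and a tool call to move; the robot and the scene stay as the last step left them, time stands still between calls to the robot, and variables do not carry over. Pictures are saved under pics/ and viewed, at most 14 in all, crops included, and the job is handed in when it is done.

Besides the shell and the picture viewer there is one more tool, called after "Request:" by a JSON object that holds its "method" and its "body". step_arm: Moves the arm, as the interface text tells. Its arguments: {"type":"object","properties":{"increments":{"type":"array"},"force":{"type":"number"}},"required":["increments"]}

```bash
mkdir -p pics && cat > h.py <<'E'
import numpy as np, cv2
from station import bot
def snap(cam,name):
    d=bot.read_camera(cam); np.savez(f'pics/{name}.npz',**d)
    cv2.imwrite(f'pics/{name}.png',d['image'][:,:,::-1]); return d
def load(n): return dict(np.load(f'pics/{n}.npz'))
def onplane(d,uv,z):
    K,R,t=d['camera_matrix'],d['R'],d['t']; c=-R.T@t
    r=R.T@np.linalg.solve(K,[uv[0],uv[1],1.]); return c+r*(z-c[2])/r[2]
def tri(ds,uvs):
    A=[];b=[]
    for d,uv in zip(ds,uvs):
        K,R,t=d['camera_matrix'],d['R'],d['t']; c=-R.T@t
        r=R.T@np.linalg.solve(K,[uv[0],uv[1],1.]); r/=np.linalg.norm(r)
        P=np.eye(3)-np.outer(r,r); A.append(P); b.append(P@c)
    A=np.vstack(A);b=np.hstack(b); x=np.linalg.lstsq(A,b,rcond=None)[0]; return x,np.linalg.norm(A@x-b)
def proj(d,X):
    p=d['camera_matrix']@(d['R']@np.array(X,float)+d['t']); return p[:2]/p[2]
E
python3 - <<'E'
from h import *
for c in('top','scene'):
    d=snap(c,c+'0'); print(c,-d['R'].T@d['t'],d['camera_matrix'][0,0]); print(d['R'])
o=bot.get_obs(); print(o); print(bot.hold_point_z)
E
```

```text
top [0.34239986 0.02710055 1.02057062] 496.32205334658266
[[ 0.18643638 -0.98245209  0.00541921]
 [-0.95551665 -0.18260251 -0.2316123 ]
 [ 0.22853755  0.03800281 -0.97279308]]
scene [0.83106986 0.53212989 1.01997622] 520.1117358367886
[[-0.85017415  0.52632101 -0.01378802]
 [ 0.45186268  0.71595881 -0.53218709]
 [-0.2702296  -0.458682   -0.8465145 ]]
{'t': 0.1, 'q': array([ 1.05590157,  0.47771125,  0.02236283,  1.55635601, -0.01149038,
        1.10928561, -0.08308976]), 'joint_vel': array([ 1.24523866e-03, -3.25269146e-04,  2.71509776e-05, -1.39451216e-03,
       -2.24228498e-04,  1.79000465e-03,  1.96430194e-04]), 'joint_torque': array([ 3.93383714e-03, -5.97761786e+01,  1.61338560e+00, -2.81959569e+01,
        1.28089284e-02,  5.01219954e-03, -2.98145073e-05]), 'eef_pos': array([ 0.26684135, -0.61943834,  0.23042603]), 'tool_rot': array([-7.82508509e-04,  9.79383965e-01,  2.02005898e-01, -2.30905927e-04]), 'contact_force': array([-0.30612842,  0.42543307, -0.13805075]), 'torque': array([0.00795842, 0.02094432, 0.00784764]), 'grasp_force': 0.0, 'gripper_width': 0.9990868762309921}
0.0187
```

View pics/top0.png

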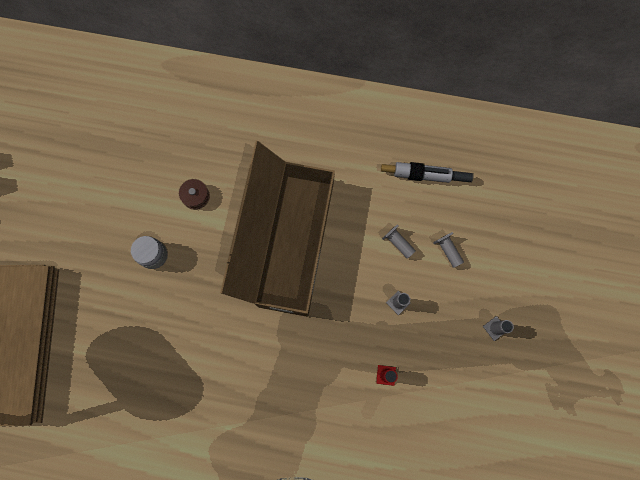

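View pics/scene0.png

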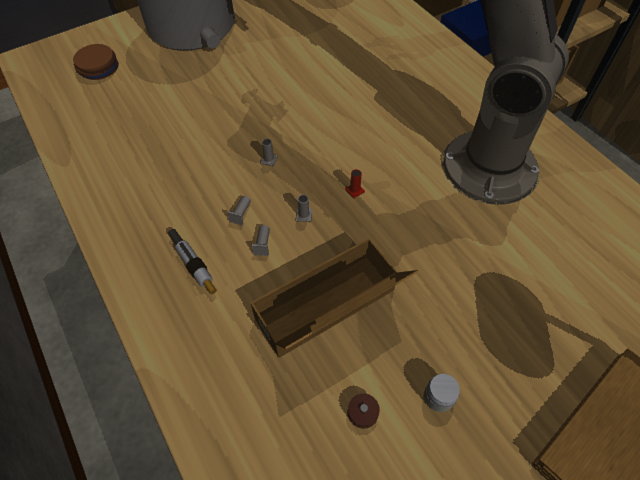

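The top view shows two standing steel feet (tube tops at about 403,299 and 507,327) and two tipped ones (around 400,242 and 451,250). The red decoy is at 387,375. The carton rim runs roughly (286,164), (333,171), (308,313), (257,303), with its lid leaning back to the left. The scene view confirms four feet.

```bash
python3 - <<'E'
from h import *
a=cv2.imread('pics/top0.png');b=cv2.imread('pics/scene0.png')
# 4x crops
def c(im,x,y,w,h,s): return cv2.resize(im[y:y+h,x:x+w],None,fx=s,fy=s,interpolation=cv2.INTER_CUBIC)
t=c(a,370,215,160,130,5); cv2.imwrite('pics/c1.png',t[:600])
t=np.vstack([np.hstack([c(b,215,120,133,140,3),c(a,215,130,133,140,3)]),np.zeros((6,798,3),np.uint8),c(b,220,230,200,42,3.99)[:170]]) if 0 else np.hstack([c(b,215,130,133,200,3),c(a,215,130,133,200,3)])
cv2.imwrite('pics/c2.png',t)
E
```

```text
(no output)
```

View pics/c1.png

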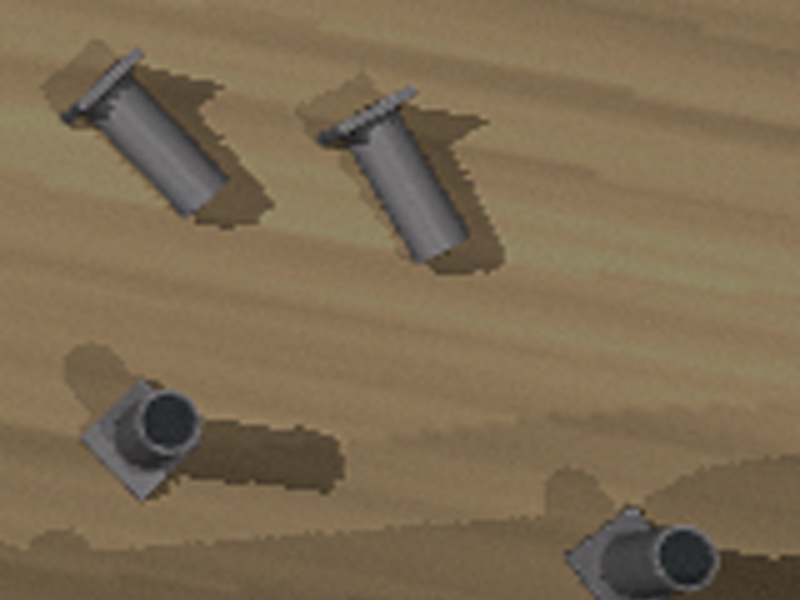

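View pics/c2.png

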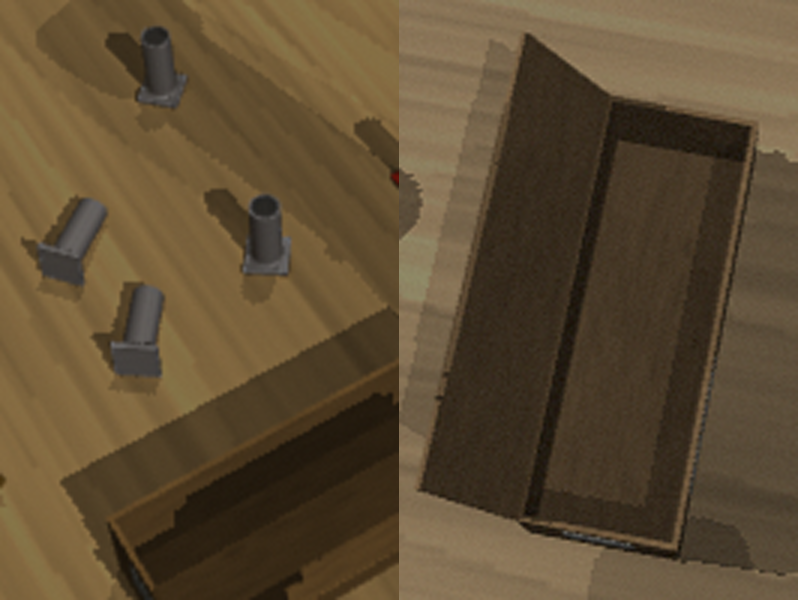

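The crops give the positions:
- **Standing feet:** tube-top centres in the top view are A (404.4,298.6) and B (507.2,326.6).
- **Tipped feet:** C has its plate at (390.6,232.4) and its end at (411,254.6). D has its plate at (443.6,238.4) and its end at (458.4,265).
- **Carton:** rim corners are (285.3,162.7), (334,171.7), (308.7,315) and (255.7,303.3).

```bash
python3 - <<'E'
from h import *
np.set_printoptions(precision=4,suppress=True)
t=load('top0');s=load('scene0')
for n,a,b in [('A',(404.4,298.6),(303,198.3)),('B',(507.2,326.6),(267.3,142.3)),('Cend',(411,254.6),(264.9,227)),('Cpl',(390.6,232.4),(260,246)),
 ('Dend',(458.4,265),(245.7,199.3)),('Dpl',(443.6,238.4),(235,214)),('farfront',(334,171.7),(251.7,302.7)),('nearfront',(308.7,315),(368,242))]:
    print(n,*tri([t,s],[a,b]))
for n,uv,z in [('A',(404.4,298.6),.066),('B',(507.2,326.6),.066),('Ce',(411,254.6),.02),('Cp',(390.6,232.4),.034),('De',(458.4,265),.02),('Dp',(443.6,238.4),.034),('hf',(285.3,162.7),.078),('ff',(334,171.7),.078),('fn',(308.7,315),.078),('hn',(255.7,303.3),.078),('red',(387,375),.06)]: print(n,onplane(t,uv,z))
o=bot.get_obs()
from scipy.spatial.transform import Rotation as R
w,x,y,z=o['tool_rot'];print(R.from_quat([x,y,z,w]).as_matrix())
E
```

```text
A [ 0.4825 -0.1213  0.067 ] 0.0011867078077568004
B [ 0.4667 -0.3217  0.0649] 0.0013462989358266674
Cend [ 0.5829 -0.1297  0.0175] 5.1311810410903604e-05
Cpl [ 0.6195 -0.0807  0.0294] 0.0018797628166260013
Dend [ 0.5814 -0.2305  0.0116] 0.0006600374044259844
Dpl [ 0.627  -0.1896  0.0311] 0.002133695239206853
farfront [0.7092 0.0573 0.0755] 0.00035535667704287216
nearfront [0.4191 0.053  0.0561] 0.00028597473843189894
A [ 0.4833 -0.122   0.066 ]
B [ 0.4672 -0.3221  0.066 ]
Ce [ 0.5823 -0.1293  0.02  ]
Cp [ 0.6172 -0.0793  0.034 ]
De [ 0.579 -0.228  0.02 ]
Dp [ 0.625  -0.1879  0.034 ]
hf [0.7089 0.1574 0.078 ]
ff [0.7084 0.057  0.078 ]
fn [0.4172 0.0526 0.078 ]
hn [0.42   0.1553 0.078 ]
red [ 0.3367 -0.1119  0.06  ]
[[ 0.9184  0.3957 -0.0008]
 [ 0.3957 -0.9184  0.0014]
 [-0.0001 -0.0016 -1.    ]]
```

Four feet are present, and the carton centre is near (0.5635, 0.1065) with almost no yaw. I'll start with foot A.

Request:
{"method": "step_arm", "body": {"increments": [[[1,276,-262,40,0,0,23.3],[1,276,-262,40,0,0,23.3],[1,276,-262,40,0,0,23.3],[1,276,-262,40,0,0,23.3],[1,276,-262,40,0,0,23.3],[1,276,-262,40,0,0,23.3],[1,276,-262,40,0,0,23.3],[1,276,-262,40,0,0,23.3],[1,276,-262,40,0,0,23.3],[1,276,-262,40,0,0,23.3]]], "force": 40}}

```text
t: 0.93
eef_pos: [0.4194, -0.2626, 0.1905]
tool_rot: [-0.002, 1.0, 0.005, -0.0]
contact_force: [-0.1, -0.2, 0.6]
gripper_width: 1.001
grasp_force: 0.0
```

Request:
{"method": "step_arm", "body": {"increments": [[[1,0,0,0,0,0,0],[1,0,0,0,0,0,0]]]}}

```text
t: 1.1
eef_pos: [0.4168, -0.2701, 0.1912]
tool_rot: [0.0, 1.0, 0.001, -0.0]
contact_force: [-0.4, -0.2, 0.2]
gripper_width: 0.998
grasp_force: 0.0
```

Request:
{"method": "step_arm", "body": {"increments": [[[1,66,-148.5,80,0,0,0],[1,66,-148.5,80,0,0,0],[1,66,-148.5,80,0,0,0],[1,66,-148.5,80,0,0,0],[1,66,-148.5,80,0,0,0],[1,66,-148.5,80,0,0,0],[1,66,-148.5,80,0,0,0]]]}}

```text
t: 1.68
eef_pos: [0.4826, -0.123, 0.1109]
tool_rot: [0.0, 1.0, -0.0, -0.001]
contact_force: [-0.1, -0.5, -0.1]
gripper_width: 1.001
grasp_force: 0.0
```

```bash
python3 - <<'E'
from h import *
snap('wrist','w1'); o=bot.get_obs(); print(o['eef_pos'])
d=load('w1'); print(-d['R'].T@d['t'], proj(d,[.4828,-.1216,.066]))
E
```

```text
[ 0.48253152 -0.12397374  0.11137396]
[ 0.55114029 -0.12341713  0.25338877] [319.45843177 269.08877775]
```

View pics/w1.png

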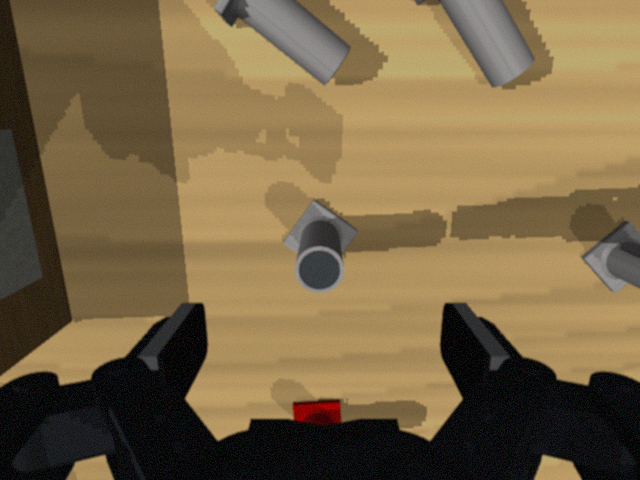

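The wrist view shows foot A's tube top at (320,269), and my prediction was (319.5,269.1). The position holds, so I'll descend and grip.

Request:
{"method": "step_arm", "body": {"increments": [[[1,0,-2,40,0,0,0],[1,0,-2,70,0,0,0],[1,0,-2,76,0,0,0],[-1,0,-2,76,0,0,0],[-1,0,-2,76,0,0,0],[-1,0,-2,76,0,0,0],[-1,0,-2,76,0,0,0],[-1,0,-2,76,0,0,0],[-1,0,-2,76,0,0,0],[-1,0,-2,76,0,0,0]]], "force": 40}}

```text
t: 2.57
eef_pos: [0.484, -0.12, 0.0367]
tool_rot: [0.0, 1.0, -0.0, 0.001]
contact_force: [0.1, -1.7, 7.5]
gripper_width: 0.281
grasp_force: 38.9
```

Request:
{"method": "step_arm", "body": {"increments": [[[-1,0,0,0,0,0,0],[-1,0,0,0,0,0,0],[-1,0,0,-40,0,0,0],[-1,0,0,-80,0,0,0],[-1,0,0,-120,0,0,0],[-1,0,0,-120,0,0,0]]]}}

```text
t: 3.07
eef_pos: [0.4875, -0.1202, 0.1626]
tool_rot: [0.001, 1.0, -0.0, 0.006]
contact_force: [1.4, -0.6, -1.6]
gripper_width: 0.276
grasp_force: 40.1
```

Request:
{"method": "step_arm", "body": {"increments": [[[-1,177,-228,0,0,0,0],[-1,177,-228,0,0,0,0],[-1,177,-228,0,0,0,0],[-1,177,-228,0,0,0,0],[-1,177,-228,0,0,0,0],[-1,177,-228,0,0,0,0],[-1,177,-228,0,0,0,0],[-1,177,-228,0,0,0,0],[-1,177,-228,0,0,0,0],[-1,177,-228,0,0,0,0]]]}}

```text
t: 3.9
eef_pos: [0.6592, 0.108, 0.1546]
tool_rot: [0.0, 1.0, 0.0, -0.001]
contact_force: [-0.6, -0.6, -1.8]
gripper_width: 0.284
grasp_force: 40.1
```

Request:
{"method": "step_arm", "body": {"increments": [[[-1,0,0,0,0,0,0],[-1,0,0,0,0,0,0]]]}}

```text
t: 4.07
eef_pos: [0.6594, 0.1065, 0.1553]
tool_rot: [0.001, 1.0, -0.001, -0.0]
contact_force: [-0.1, -0.4, -1.6]
gripper_width: 0.278
grasp_force: 40.1
```

Request:
{"method": "step_arm", "body": {"increments": [[[-1,4,-1,35,0,0,0],[-1,4,-1,70,0,0,0],[-1,4,-1,95,0,0,0],[-1,4,-1,110,0,0,0],[-1,4,-1,114,0,0,0],[-1,4,-1,115,0,0,0],[-1,4,-1,115,0,0,0]]]}}

```text
t: 4.65
eef_pos: [0.6644, 0.1089, 0.0411]
tool_rot: [-0.0, 1.0, -0.0, 0.001]
contact_force: [0.3, 0.1, -1.4]
gripper_width: 0.279
grasp_force: 41.0
```

Request:
{"method": "step_arm", "body": {"increments": [[[0,0,0,0,0,0,0],[0,0,0,0,0,0,0],[0,0,0,0,0,0,0],[0,0,0,0,0,0,0],[0,0,0,0,0,0,0],[0,0,0,-40,0,0,0],[0,0,0,-80,0,0,0],[0,0,0,-110,0,0,0],[1,0,0,-110,0,0,0]]]}}

```text
t: 5.4
eef_pos: [0.6682, 0.1106, 0.1582]
tool_rot: [-0.001, 1.0, -0.0, 0.006]
contact_force: [0.9, 0.3, 0.8]
gripper_width: 0.627
grasp_force: 0.0
```

Request:
{"method": "step_arm", "body": {"increments": [[[1,-160,340,10,0,0,0],[1,-160,340,10,0,0,0],[1,-160,340,10,0,0,0],[1,-160,340,10,0,0,0],[1,-160,340,10,0,0,0],[1,-160,340,10,0,0,0],[1,-160,340,10,0,0,0],[1,-160,340,10,0,0,0],[1,-160,340,10,0,0,0],[1,-160,340,10,0,0,0]]]}}

```text
t: 6.23
eef_pos: [0.4986, -0.2402, 0.14]
tool_rot: [0.002, 1.0, -0.006, -0.002]
contact_force: [-0.4, -0.5, -0.7]
gripper_width: 0.997
grasp_force: 0.0
```

Request:
{"method": "step_arm", "body": {"increments": [[[1,-37,90,20,0,0,0],[1,-37,90,20,0,0,0],[1,-37,90,20,0,0,0],[1,-37,90,20,0,0,0],[1,-37,90,20,0,0,0]]]}}

```text
t: 6.65
eef_pos: [0.4664, -0.3213, 0.12]
tool_rot: [-0.0, 1.0, -0.001, -0.0]
contact_force: [0.1, 0.4, 0.4]
gripper_width: 1.002
grasp_force: 0.0
```

```bash
python3 - <<'E'
from h import *
d=snap('wrist','w2'); snap('top','top1'); print(proj(d,[.467,-.3219,.066]),bot.get_obs()['eef_pos'])
a=cv2.imread('pics/w2.png');b=cv2.imread('pics/top1.png')
cv2.imwrite('pics/c3.png',np.hstack([cv2.resize(a,(400,300)),np.zeros((300,2,3),np.uint8),cv2.resize(b[130:430,200:598],(398,300))]))
E
```

```text
[323.45323827 262.43461317] [ 0.4679015  -0.31916736  0.12043236]
```

View pics/c3.png

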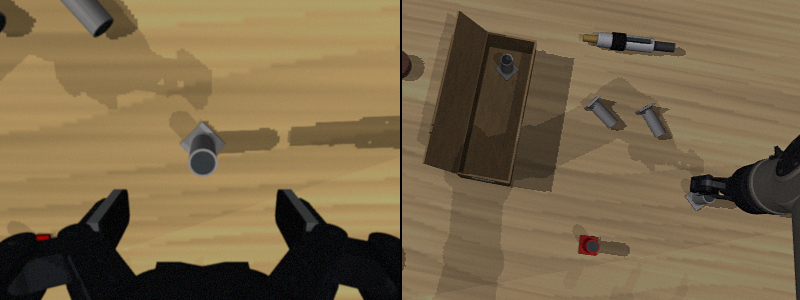

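Foot A stands in the carton. Foot B shows at (324,260), matching the prediction of (323,262).

Request:
{"method": "step_arm", "body": {"increments": [[[1,0,1,40,0,0,0],[1,0,1,75,0,0,0],[1,0,1,85,0,0,0],[-1,0,1,85,0,0,0],[-1,0,1,85,0,0,0],[-1,0,1,85,0,0,0],[-1,0,1,85,0,0,0],[-1,0,1,85,0,0,0],[-1,0,1,85,0,0,0],[-1,0,1,85,0,0,0]]]}}

```text
t: 7.58
eef_pos: [0.4681, -0.3221, 0.037]
tool_rot: [0.001, 1.0, 0.0, 0.001]
contact_force: [-1.1, 0.7, 7.2]
gripper_width: 0.28
grasp_force: 38.8
```

Request:
{"method": "step_arm", "body": {"increments": [[[-1,0,0,0,0,0,0],[-1,0,0,0,0,0,0],[-1,0,0,-40,0,0,0],[-1,0,0,-80,0,0,0],[-1,0,0,-120,0,0,0],[-1,0,0,-120,0,0,0],[-1,0,0,-120,0,0,0]]]}}

```text
t: 8.17
eef_pos: [0.4685, -0.3227, 0.1585]
tool_rot: [0.002, 1.0, -0.0, 0.003]
contact_force: [-0.1, -0.2, -1.8]
gripper_width: 0.277
grasp_force: 40.0
```

Request:
{"method": "step_arm", "body": {"increments": [[[-1,100,-330,0,0,0,0],[-1,100,-330,0,0,0,0],[-1,100,-330,0,0,0,0],[-1,100,-330,0,0,0,0],[-1,100,-330,0,0,0,0],[-1,100,-330,0,0,0,0],[-1,100,-330,0,0,0,0],[-1,100,-330,0,0,0,0],[-1,100,-330,0,0,0,0],[-1,100,-330,0,0,0,0]]]}}

```text
t: 9.0
eef_pos: [0.5666, 0.0143, 0.1539]
tool_rot: [-0.001, 1.0, 0.004, -0.001]
contact_force: [0.8, -0.0, -2.3]
gripper_width: 0.279
grasp_force: 39.9
```

Request:
{"method": "step_arm", "body": {"increments": [[[-1,29,-99,0,0,0,0],[-1,29,-99,0,0,0,0],[-1,29,-99,0,0,0,0],[-1,29,-99,0,0,0,0],[-1,29,-99,0,0,0,0],[-1,29,-99,0,0,0,0]]]}}

```text
t: 9.5
eef_pos: [0.595, 0.1051, 0.1541]
tool_rot: [0.001, 1.0, -0.001, -0.001]
contact_force: [-0.7, 0.2, -2.0]
gripper_width: 0.277
grasp_force: 39.9
```

Request:
{"method": "step_arm", "body": {"increments": [[[-1,2,-2,35,0,0,0],[-1,2,-2,70,0,0,0],[-1,2,-2,95,0,0,0],[-1,2,-2,110,0,0,0],[-1,2,-2,113,0,0,0],[-1,2,-2,114,0,0,0],[-1,2,-2,114,0,0,0]]]}}

```text
t: 10.08
eef_pos: [0.5974, 0.1068, 0.0407]
tool_rot: [0.001, 1.0, -0.001, -0.001]
contact_force: [0.7, -0.2, -1.0]
gripper_width: 0.28
grasp_force: 41.5
```

Request:
{"method": "step_arm", "body": {"increments": [[[0,0,0,0,0,0,0],[0,0,0,0,0,0,0],[0,0,0,0,0,0,0],[0,0,0,0,0,0,0],[0,0,0,0,0,0,0],[0,0,0,-40,0,0,0],[0,0,0,-80,0,0,0],[0,0,0,-110,0,0,0],[1,0,0,-150,0,0,0],[1,0,0,-150,0,0,0]]]}}

```text
t: 10.92
eef_pos: [0.6022, 0.1108, 0.1997]
tool_rot: [-0.002, 1.0, 0.0, 0.006]
contact_force: [1.5, 0.9, 1.1]
gripper_width: 0.767
grasp_force: 0.0
```

Request:
{"method": "step_arm", "body": {"increments": [[[1,-70,270,0,0,0,0],[1,-70,270,0,0,0,0],[1,-70,270,0,0,0,0],[1,-70,270,0,0,0,0],[1,-70,270,0,0,0,0],[1,-70,270,0,0,0,0],[1,-70,270,0,0,0,0],[1,-70,270,0,0,0,0]]]}}

```text
t: 11.58
eef_pos: [0.5253, -0.1688, 0.1913]
tool_rot: [0.002, 1.0, -0.005, -0.001]
contact_force: [-0.2, -0.8, 0.2]
gripper_width: 0.999
grasp_force: 0.0
```

```bash
python3 - <<'E'
from h import *
d=snap('wrist','w3'); snap('top','top2'); print(bot.get_obs()['eef_pos'])
a=cv2.imread('pics/w3.png');b=cv2.imread('pics/top2.png')
cv2.imwrite('pics/c4.png',np.vstack([a[:300],np.hstack([cv2.resize(b[130:330,200:520],(480,300)),np.zeros((300,160,3),np.uint8)])]))
for X in [(.625,-.19,.03),(.58,-.23,.018),(.618,-.08,.03),(.5825,-.1295,.018)]: print(proj(d,X))
E
```

```text
[ 0.52751194 -0.16198474  0.19133971]
[349.58154332  83.32440458]
[399.25222685 146.10973919]
[197.90489713  95.25623462]
[270.50802004 144.21062746]
```

View pics/c4.png

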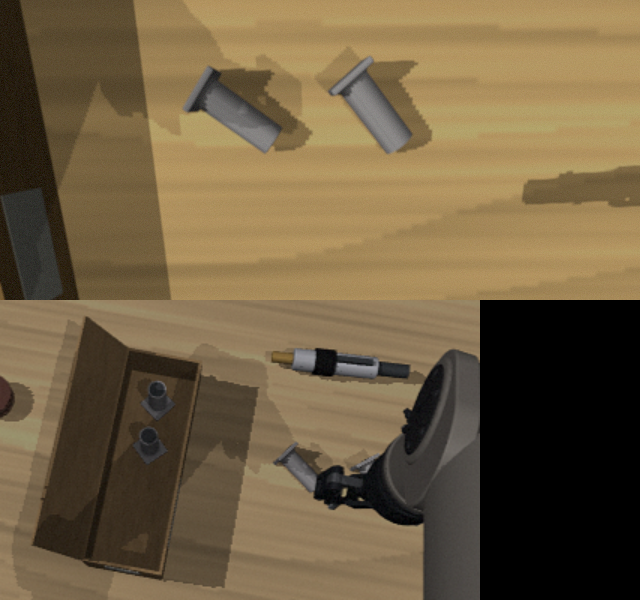

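The wrist view shows C's tube axis running from (212,97) at the plate to (271,142) at the end, and D's from (354,84) to (400,144). The top crop shows A and B upright in the carton.

```bash
python3 - <<'E'
from h import *
np.set_printoptions(precision=4,suppress=True)
d=load('w3');t=load('top0');s=load('scene0')
for n,e,p,te,tp in [('C',(271,142),(212,97),(411,254.6),(393.5,235.5)),('D',(400,144),(354,84),(458.4,265),(446,241.5))]:
    E=onplane(d,e,.0125);P=onplane(d,p,.0175);v=E-P
    E2=onplane(t,te,.0125);P2=onplane(t,tp,.0175)
    print(n,E,P,np.linalg.norm(v[:2]),np.degrees(np.arctan2(v[1],v[0])),'top:',E2,P2,np.degrees(np.arctan2(*(E2-P2)[1::-1])), tri([d,t],[e,te]),tri([d,t],[p,tp]))
E
```

```text
C [ 0.584  -0.1293  0.0125] [ 0.6176 -0.0868  0.0175] 0.054152550864799476 -128.41644790114572 top: [ 0.5841 -0.1305  0.0125] [ 0.6163 -0.088   0.0175] -127.16738129679035 (array([ 0.5838, -0.1298,  0.015 ]), np.float64(0.0005364362015565829)) (array([ 0.6168, -0.0875,  0.0185]), np.float64(0.001211324274791289))
D [ 0.5814 -0.2316  0.0125] [ 0.6258 -0.1942  0.0175] 0.05805413943220293 -139.8774243234125 top: [ 0.5808 -0.2299  0.0125] [ 0.6241 -0.1973  0.0175] -142.9855099793505 (array([ 0.5814, -0.2315,  0.0093]), np.float64(0.0010258160490330167)) (array([ 0.6244, -0.1953,  0.0203]), np.float64(0.00244239026411686))
```

```bash
cat >> h.py <<'E'
from scipy.spatial.transform import Rotation as Ro
def pose(p,yaw,tilt): # tool x at world yaw (deg), tool z leaned by tilt towards tool x
    return np.array(p,float),Ro.from_euler('z',yaw,degrees=True)*Ro.from_euler('x',180,degrees=True)*Ro.from_euler('y',tilt,degrees=True)
def chain(*targets):
    o=bot.get_obs(); w,x,y,z=o['tool_rot']; p,r=o['eef_pos'],Ro.from_quat([x,y,z,w])
    print('at',np.round(p,4),'q',np.round(o['q'],2))
    for T in targets:
        q,s=T; print(np.round(r.inv().apply(q-p)*1000,1),np.round((r.inv()*s).as_rotvec(degrees=True),1)); p,r=q,s
E
python3 - <<'E'
from h import *
chain(pose((.5945,-.1166,.13),-128,-15),pose((.5945,-.1166,.006),-128,-15),pose((.5945,-.1166,.2),-128,-15))
E
```

```text
at [ 0.5275 -0.162   0.1913] q [ 0.31  0.33 -0.15  1.89  0.06  0.93 -1.44]
[ 66.8 -45.6  61.3] [ 16.7  -8.2 126.9]
[ 32.1  -0.  119.8] [0. 0. 0.]
[ -50.2    0.  -187.4] [0. 0. 0.]
```

```bash
python3 - <<'E'
from h import *
chain(pose((.5945,-.1166,.12),52,15),pose((.5945,-.1166,.006),52,15),pose((.5945,-.1166,.18),52,15),pose((.568,-.09,.18),180,-75),pose((.568,-.09,.0535),180,-75),pose((.568,-.09,.0505),180,-75),pose((.45,-.09,.10),180,-75),pose((.56,-.09,.14),180,0))
E
```

```text
at [ 0.5275 -0.162   0.1913] q [ 0.31  0.33 -0.15  1.89  0.06  0.93 -1.44]
[ 66.8 -45.6  71.3] [  6.8  13.9 -51.9]
[-29.5  -0.  110.1] [0. 0. 0.]
[  45.     0.  -168.1] [0. 0. 0.]
[  4.5 -37.3   1.2] [ -68.   -46.9 -117.8]
[122.2  -0.   32.7] [0. 0. 0.]
[ 2.9 -0.   0.8] [0. 0. 0.]
[ -17.3   -0.  -126.8] [0. 0. 0.]
[-67.1   0.   95.9] [ 0. 75.  0.]
```

Request:
{"method": "step_arm", "body": {"increments": [[[0.5,67,-45.5,71,6.8,13.9,-51.9],[0.5,67,-45.5,71,6.8,13.9,-51.9],[0.5,67,-45.5,71,6.8,13.9,-51.9],[0.5,67,-45.5,71,6.8,13.9,-51.9],[0.5,67,-45.5,71,6.8,13.9,-51.9],[0.5,67,-45.5,71,6.8,13.9,-51.9],[0.5,67,-45.5,71,6.8,13.9,-51.9],[0.5,67,-45.5,71,6.8,13.9,-51.9],[0.5,67,-45.5,71,6.8,13.9,-51.9],[0.5,67,-45.5,71,6.8,13.9,-51.9]]]}}

```text
t: 12.52
eef_pos: [0.5952, -0.1139, 0.1203]
tool_rot: [-0.058, 0.891, 0.436, 0.117]
contact_force: [0.0, -0.3, 0.3]
gripper_width: 0.748
grasp_force: 0.0
```

```bash
python3 - <<'E'
from h import *
d=snap('wrist','w4')
chain(pose((.5945,-.1166,.006),52,15))
for X in [(.6168,-.0875,.0175),(.584,-.13,.0125)]: print(proj(d,X))
E
```

```text
at [ 0.5953 -0.1136  0.1205] q [ 0.6   0.51 -0.51  1.88  0.01  0.68 -0.5 ]
[-32.3   1.2 109.9] [-0.1  0.   0.2]
[324.69782642 226.68483154]
[324.94238981 306.91186144]
```

View pics/w4.png

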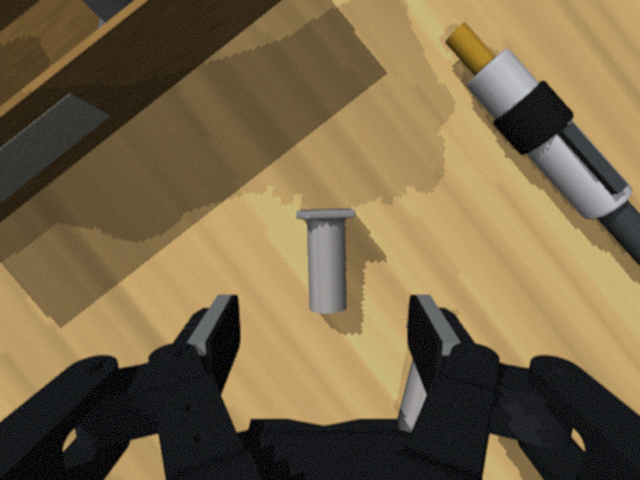

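C is lined up in the wrist view, with its plate at (326,213) and its end at (328,310).

Request:
{"method": "step_arm", "body": {"increments": [[[0.5,-11,1,37,0,0,0],[0.5,-22,1,74,0,0,0],[0.5,-32,1,108,0,0,0],[0.5,-32,1,110,0,0,0],[-1,-32,1,110,0,0,0],[-1,-32,1,110,0,0,0],[-1,-32,1,110,0,0,0],[-1,-32,1,110,0,0,0],[-1,-32,1,110,0,0,0],[-1,-32,1,110,0,0,0]]], "force": 60}}

```text
t: 13.4
eef_pos: [0.5963, -0.1176, 0.0086]
tool_rot: [-0.056, 0.89, 0.437, 0.119]
contact_force: [-1.0, 0.7, 7.6]
gripper_width: 0.268
grasp_force: 58.4
```

Request:
{"method": "step_arm", "body": {"increments": [[[-1,0,0,0,0,0,0],[-1,0,0,0,0,0,0],[-1,10,0,-40,0,0,0],[-1,20,0,-80,0,0,0],[-1,30,0,-120,0,0,0],[-1,40,0,-150,0,0,0],[-1,45,0,-168,0,-15,0],[-1,45,0,-168,0,-15,0],[-1,45,0,-168,0,-15,0]]]}}

```text
t: 14.15
eef_pos: [0.5982, -0.112, 0.1845]
tool_rot: [0.003, 0.896, 0.443, 0.002]
contact_force: [1.3, 3.0, -2.1]
gripper_width: 0.268
grasp_force: 59.2
```

```bash
python3 - <<'E'
from h import *
snap('scene','s5'); print(bot.get_obs()['gripper_width'],bot.get_obs()['contact_force'])
chain(pose((.5945,-.1166,.18),180,0))
b=cv2.imread('pics/s5.png');cv2.imwrite('pics/c5.png',cv2.resize(b[100:340,160:480],(640,480)))
E
```

```text
0.26633378732182605 [ 1.24207808  0.64735939 -2.38221978]
at [ 0.5969 -0.1125  0.1828] q [ 0.39  0.45 -0.41  1.75  0.21  0.98 -0.75]
[-4.8  0.6  2.8] [   0.2    0.2 -127.4]
```

View pics/c5.png

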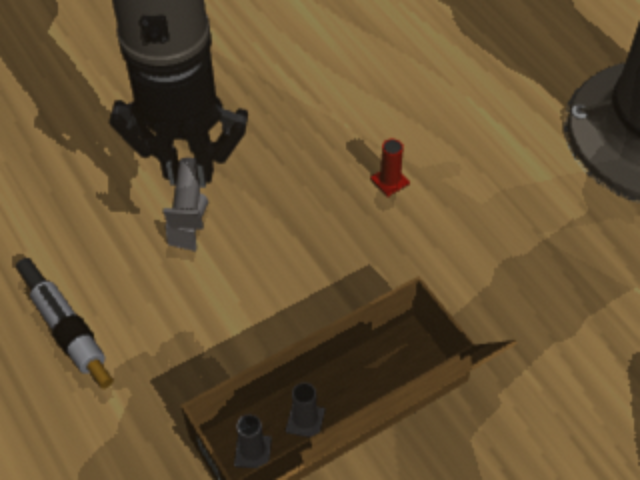

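The scene crop shows C held by its tube end at about (187,185) and lifted clear. Next I'll yaw and tilt it upright.

Request:
{"method": "step_arm", "body": {"increments": [[[-1,-5,0,0,0,0,-65],[-1,-5,0,0,0,0,-65],[-1,-5,0,0,0,0,-65],[-1,-5,0,0,0,0,-65],[-1,-5,0,0,0,0,-65],[-1,-5,0,0,0,0,-65],[-1,-5,0,0,0,0,-65],[-1,-5,0,0,0,0,-65],[-1,-5,0,0,0,0,-65],[-1,-5,0,0,0,0,-65]]]}}

```text
t: 15.03
eef_pos: [0.5905, -0.1225, 0.1799]
tool_rot: [0.0, 0.52, 0.854, -0.0]
contact_force: [0.8, -0.3, -1.2]
gripper_width: 0.264
grasp_force: 59.2
```

Request:
{"method": "step_arm", "body": {"increments": [[[-1,0,0,0,0,0,-63],[-1,0,0,0,0,0,-63],[-1,0,0,0,0,0,-63],[-1,0,0,0,0,0,-63],[-1,0,0,0,0,0,-63],[-1,0,0,0,0,0,-63],[-1,0,0,0,0,0,-63],[-1,0,0,0,0,0,-63],[-1,0,0,0,0,0,-63],[-1,0,0,0,0,0,-63]]]}}

```text
t: 15.87
eef_pos: [0.5907, -0.1223, 0.1797]
tool_rot: [-0.0, -0.001, 1.0, -0.0]
contact_force: [0.2, -0.0, -2.1]
gripper_width: 0.267
grasp_force: 59.3
```

```bash
python3 - <<'E'
from h import *
chain(pose((.568,-.09,.17),180,-55),pose((.568,-.09,.12),180,-75))
E
```

```text
at [ 0.5907 -0.1223  0.1797] q [ 0.75  0.57 -0.89  1.74  0.5   1.08  1.26]
[22.6 32.4  9.7] [  0.  -55.    0.2]
[41.  -0.  28.7] [  0. -20.   0.]
```

Request:
{"method": "step_arm", "body": {"increments": [[[-1,22,32,0,0,-55,0],[-1,22,32,0,0,-55,0],[-1,22,32,0,0,-55,0],[-1,22,32,0,0,-55,0],[-1,22,32,0,0,-55,0],[-1,22,32,0,0,-55,0],[-1,22,32,0,0,-55,0],[-1,22,32,0,0,-55,0],[-1,22,32,0,0,-55,0],[-1,22,32,0,0,-55,0]]]}}

```text
t: 16.7
eef_pos: [0.5677, -0.106, 0.1762]
tool_rot: [0.332, 0.013, 0.943, -0.035]
contact_force: [-0.2, -1.5, -2.1]
gripper_width: 0.265
grasp_force: 59.3
```

Request:
{"method": "step_arm", "body": {"increments": [[[-1,0,0,0,0,-20,0],[-1,0,0,0,0,-20,0],[-1,0,0,0,0,-20,0],[-1,0,0,0,0,-20,0],[-1,0,0,0,0,-20,0]]]}}

```text
t: 17.12
eef_pos: [0.58, -0.1071, 0.1728]
tool_rot: [0.457, -0.001, 0.889, -0.037]
contact_force: [1.3, 1.1, -4.5]
gripper_width: 0.267
grasp_force: 59.3
```

```bash
python3 - <<'E'
from h import *
chain(pose((.568,-.09,.0535),180,-75))
d=snap('scene','s6'); snap('top','t6')
b=cv2.imread('pics/s6.png');c=cv2.imread('pics/t6.png');
u=proj(d,bot.get_obs()['eef_pos']).astype(int);v=proj(load('t6'),bot.get_obs()['eef_pos']).astype(int);print(u,v)
f=lambda i,u:cv2.resize(i[max(0,u[1]-65):u[1]+65,u[0]-65:u[0]+65],(400,400),interpolation=cv2.INTER_CUBIC)
cv2.imwrite('pics/c6.png',np.hstack([f(b,u),f(c,v)]))
E
```

```text
at [ 0.58   -0.1071  0.1728] q [ 1.21  0.72 -1.37  2.43  2.39  0.78 -0.36]
[103.3  24.5  58.4] [ -3.3 -20.6   2.6]
[264 193] [414 237]
```

View pics/c6.png

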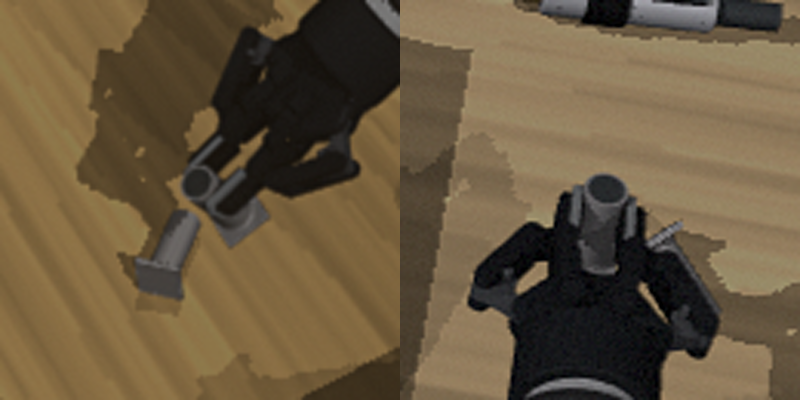

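The crops show C held at its tube end, leaning about 25 degrees, because the arm is at its joint 3 and 4 limits. I'll move outward to free them.

```bash
python3 - <<'E'
from h import *
t=load('top0')
for u in [(383,168),(472,178),(430,160)]: print(onplane(t,u,.02))
chain(pose((.67,-.05,.16),180,-55),pose((.67,-.05,.12),180,-72))
E
```

```text
[ 0.75907309 -0.04296742  0.02      ]
[ 0.77249444 -0.23364676  0.02      ]
[ 0.79636192 -0.13975179  0.02      ]
at [ 0.5788 -0.1075  0.1657] q [ 1.21  0.74 -1.36  2.43  2.39  0.78 -0.36]
[-50.2  61.   73.6] [-3.2 -1.2  0.9]
[32.8 -0.  22.9] [  0. -17.   0.]
```

Request:
{"method": "step_arm", "body": {"increments": [[[-1,-50,61,74,-3.2,-1.2,0.9],[-1,-50,61,74,-3.2,-1.2,0.9],[-1,-50,61,74,-3.2,-1.2,0.9],[-1,-50,61,74,-3.2,-1.2,0.9],[-1,-50,61,74,-3.2,-1.2,0.9],[-1,-50,61,74,-3.2,-1.2,0.9]]]}}

```text
t: 17.72
eef_pos: [0.6719, -0.0494, 0.1669]
tool_rot: [0.465, -0.009, 0.885, -0.01]
contact_force: [-0.3, -0.2, -2.3]
gripper_width: 0.267
grasp_force: 59.2
```

```bash
python3 - <<'E'
from h import *
chain(pose((.67,-.05,.16),180,-72),pose((.67,-.05,.08),180,-75))
E
```

```text
at [ 0.6719 -0.0494  0.1669] q [ 0.97  0.82 -1.28  2.27  2.36  0.82 -0.33]
[ 6.8 -0.4  2.4] [ -0.3 -16.5   1.5]
[76.1 -0.  24.7] [ 0. -3. -0.]
```

Request:
{"method": "step_arm", "body": {"increments": [[[-1,7,0,2,0,-17,1.5],[-1,7,0,2,0,-17,1.5],[-1,7,0,2,0,-17,1.5],[-1,7,0,2,0,-17,1.5],[-1,7,0,2,0,-17,1.5]]]}}

```text
t: 18.13
eef_pos: [0.6685, -0.0501, 0.1562]
tool_rot: [0.588, 0.002, 0.809, -0.001]
contact_force: [0.0, 0.0, -1.2]
gripper_width: 0.265
grasp_force: 59.5
```

Request:
{"method": "step_arm", "body": {"increments": [[[-1,38,0,12,0,-2,0],[-1,76,0,25,0,-3,0],[-1,76,0,25,0,-3,0],[-1,76,0,25,0,-3,0]]]}}

```text
t: 18.47
eef_pos: [0.6712, -0.0501, 0.0781]
tool_rot: [0.61, 0.002, 0.792, -0.001]
contact_force: [0.6, 0.7, -0.6]
gripper_width: 0.264
grasp_force: 59.4
```

```bash
python3 - <<'E'
from h import *
chain(pose((.67,-.05,.0535),180,-75),pose((.67,-.05,.0505),180,-75))
E
```

```text
at [ 0.6712 -0.0501  0.0781] q [ 0.92  1.31 -1.08  2.34  3.15  1.3  -0.49]
[24.   0.1  5.2] [-0.3  0.2 -0.1]
[ 2.9 -0.   0.8] [0. 0. 0.]
```

Now I'll lower to just above contact and look at the contact force.

Request:
{"method": "step_arm", "body": {"increments": [[[-1,12,0,3,0,0,0],[-1,23,0,6,0,0,0],[-1,25,0,7,0,0,0],[-1,25,0,7,0,0,0]]]}}

```text
t: 18.8
eef_pos: [0.6724, -0.0501, 0.0557]
tool_rot: [0.613, 0.001, 0.79, -0.002]
contact_force: [0.0, 0.4, -2.2]
gripper_width: 0.265
grasp_force: 59.4
```

Request:
{"method": "step_arm", "body": {"increments": [[[-1,3,0,1,0,0,0],[-1,3,0,1,0,0,0]]], "force": 20}}

```text
t: 18.97
eef_pos: [0.672, -0.0496, 0.0511]
tool_rot: [0.612, 0.002, 0.79, -0.001]
contact_force: [-0.7, -0.5, -2.2]
gripper_width: 0.264
grasp_force: 59.4
```

```bash
python3 - <<'E'
from h import *
d=snap('scene','s7'); snap('top','t7')
b=cv2.imread('pics/s7.png');c=cv2.imread('pics/t7.png');
p=bot.get_obs()['eef_pos'];u=proj(d,p).astype(int);v=proj(load('t7'),p).astype(int);print(u,v,p)
f=lambda i,u:cv2.resize(i[max(0,u[1]-65):u[1]+65,u[0]-65:u[0]+65],(400,400),interpolation=cv2.INTER_CUBIC)
cv2.imwrite('pics/c7.png',np.hstack([f(b,u),f(c,v)]))
E
```

```text
[245 262] [381 202] [ 0.67172657 -0.04937883  0.05063418]
```

View pics/c7.png

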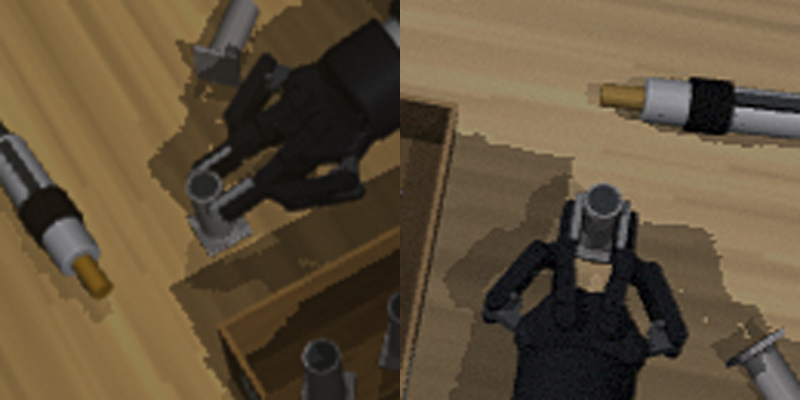

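The crops show C nearly upright just above the bench. I'll lower gently until it touches.

Request:
{"method": "step_arm", "body": {"increments": [[[-1,3,0,1,0,0,0],[-1,3,0,1,0,0,0]]]}}

```text
t: 19.23
eef_pos: [0.6727, -0.0492, 0.0504]
tool_rot: [0.615, 0.002, 0.788, -0.001]
contact_force: [-2.8, -1.9, 9.8]
gripper_width: 0.265
grasp_force: 60.1
```

Request:
{"method": "step_arm", "body": {"increments": [[[-1,2,0,0.5,0,0,0],[-1,2,0,0.5,0,0,0]]]}}

```text
t: 19.4
eef_pos: [0.6731, -0.0492, 0.0503]
tool_rot: [0.617, 0.002, 0.787, -0.001]
contact_force: [-7.6, -4.0, 15.7]
gripper_width: 0.264
grasp_force: 60.7
```

Request:
{"method": "step_arm", "body": {"increments": [[[-1,-3,0,-1,0,0,0],[0.3,-3,0,-1,0,0,0],[0.3,-3,0,-1,0,0,0],[0.3,-3,0,-1,0,0,0],[0.3,-3,0,-1,0,0,0],[0.3,-3,0,-1,0,0,0],[0.3,-3,0,-1,0,0,0]]]}}

```text
t: 19.98
eef_pos: [0.6714, -0.0492, 0.0474]
tool_rot: [0.612, 0.002, 0.791, -0.001]
contact_force: [0.6, 1.3, -0.4]
gripper_width: 0.652
grasp_force: 0.0
```

Request:
{"method": "step_arm", "body": {"increments": [[[0.3,0,0,-30,0,0,0],[0.3,0,0,-65,0,0,0],[0.5,-40,0,-75,0,0,0],[0.5,-80,0,-75,0,0,0],[0.5,-90,0,-75,0,0,0],[0.5,-90,0,-75,0,0,0]]]}}

```text
t: 20.48
eef_pos: [0.6372, -0.0469, 0.1293]
tool_rot: [0.601, 0.017, 0.799, 0.018]
contact_force: [0.8, -1.9, 0.7]
gripper_width: 0.752
grasp_force: 0.0
```

```bash
python3 - <<'E'
from h import *
chain(pose((.61,-.05,.18),180,0),pose((.662,-.05,.13),180,0))
d=snap('scene','s8'); snap('top','t8')
b=cv2.imread('pics/s8.png');c=cv2.imread('pics/t8.png');
p=(.662,-.05,.05);u=proj(d,p).astype(int);v=proj(load('t8'),p).astype(int);print(u,v,proj(d,(.662,-.05,.066)),proj(load('t8'),(.662,-.05,.066)))
f=lambda i,u:cv2.resize(i[max(0,u[1]-50):u[1]+50,u[0]-50:u[0]+50],(400,400),interpolation=cv2.INTER_CUBIC)
cv2.imwrite('pics/c8.png',np.hstack([f(b,u),f(c,v)]))
E
```

```text
at [ 0.6372 -0.0469  0.1293] q [ 1.11  1.5  -1.41  2.43  2.97  1.28 -0.14]
[-41.2  -0.8 -40.2] [ 2.2 73.8 -2.1]
[-52.   0.  50.] [0. 0. 0.]
[249 259] [380 206] [248.1688588  256.11382598] [381.98427036 204.6267998 ]
```

View pics/c8.png

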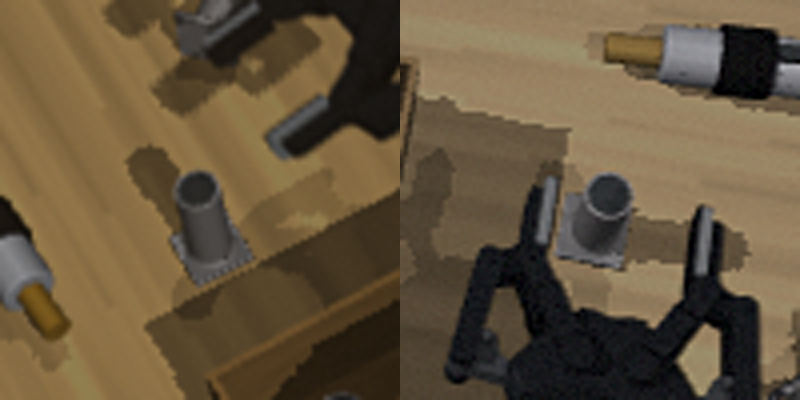

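C stands upright at about (0.663, -0.051). I'll bring the tool back to vertical above it.

Request:
{"method": "step_arm", "body": {"increments": [[[0.5,-41,-1,-40,2.2,73.8,-2.1],[0.5,-41,-1,-40,2.2,73.8,-2.1],[0.5,-41,-1,-40,2.2,73.8,-2.1],[0.5,-41,-1,-40,2.2,73.8,-2.1],[0.5,-41,-1,-40,2.2,73.8,-2.1],[0.5,-41,-1,-40,2.2,73.8,-2.1],[0.5,-41,-1,-40,2.2,73.8,-2.1],[0.5,-41,-1,-40,2.2,73.8,-2.1],[0.5,-41,-1,-40,2.2,73.8,-2.1],[0.5,-41,-1,-40,2.2,73.8,-2.1]]]}}

```text
t: 21.42
eef_pos: [0.6094, -0.0622, 0.19]
tool_rot: [0.318, -0.018, 0.947, -0.033]
contact_force: [-0.4, -0.7, -0.9]
gripper_width: 0.749
grasp_force: 0.0
```

```bash
python3 - <<'E'
from h import *
chain(pose((.663,-.051,.13),180,0))
E
```

```text
at [ 0.6094 -0.0622  0.19  ] q [ 0.95  0.44 -1.16  2.2   1.49  0.47  0.27]
[-7.2 14.9 79.5] [-3.8 37.1  2.1]
```

Request:
{"method": "step_arm", "body": {"increments": [[[0.5,-7,15,79,-3.8,37.1,2.1],[0.5,-7,15,79,-3.8,37.1,2.1],[0.5,-7,15,79,-3.8,37.1,2.1],[0.5,-7,15,79,-3.8,37.1,2.1],[0.5,-7,15,79,-3.8,37.1,2.1],[0.5,-7,15,79,-3.8,37.1,2.1],[0.5,-7,15,79,-3.8,37.1,2.1],[0.5,-7,15,79,-3.8,37.1,2.1],[0.5,-7,15,79,-3.8,37.1,2.1]]]}}

```text
t: 22.17
eef_pos: [0.6621, -0.0501, 0.1287]
tool_rot: [0.001, -0.0, 1.0, 0.002]
contact_force: [0.2, -0.1, 0.5]
gripper_width: 0.752
grasp_force: 0.0
```

```bash
python3 - <<'E'
from h import *
chain(pose((.663,-.051,.035),180,0))
d=snap('wrist','w9'); print(proj(d,(.663,-.051,.066)))
g=cv2.cvtColor(d['image'],cv2.COLOR_RGB2GRAY)
c=cv2.HoughCircles(cv2.GaussianBlur(g,(5,5),1),cv2.HOUGH_GRADIENT,1,40,param1=80,param2=18,minRadius=14,maxRadius=34)
print(None if c is None else np.round(c[0][:6],1))
E
```

```text
at [ 0.6621 -0.0501  0.1287] q [ 0.68  0.84 -1.11  1.62  0.8   1.2   0.97]
[-0.8 -1.2 93.7] [0.2 0.1 0. ]
[322.56130384 261.00818482]
[[323.5 259.5  18.3]
 [620.5 268.5  27.2]
 [634.5 144.5  19.6]
 [100.5 105.5  24.6]
 [558.5 239.5  21.3]
 [ 50.5  64.5  15.5]]
```

Hough finds C's tube at (323.5,259.5), and my prediction was (322.6,261). I'll grip it and move to slot 3.

Request:
{"method": "step_arm", "body": {"increments": [[[0.5,-1,-1,40,0,0,0],[0.5,-1,-1,80,0,0,0],[0.5,-1,-1,94,0,0,0],[-1,-1,-1,94,0,0,0],[-1,-1,-1,94,0,0,0],[-1,-1,-1,94,0,0,0],[-1,-1,-1,94,0,0,0],[-1,-1,-1,94,0,0,0],[-1,-1,-1,94,0,0,0]]], "force": 40}}

```text
t: 22.97
eef_pos: [0.6655, -0.0502, 0.0372]
tool_rot: [0.002, 0.001, 1.0, 0.003]
contact_force: [-0.6, -0.1, 7.0]
gripper_width: 0.284
grasp_force: 40.1
```

Request:
{"method": "step_arm", "body": {"increments": [[[-1,0,0,0,0,0,0],[-1,0,0,-40,0,0,0],[-1,0,0,-80,0,0,0],[-1,0,0,-120,0,0,0],[-1,0,0,-120,0,0,0],[-1,0,0,-120,0,0,0]]]}}

```text
t: 23.47
eef_pos: [0.6656, -0.0509, 0.1582]
tool_rot: [0.003, 0.001, 1.0, 0.002]
contact_force: [-0.6, -0.3, -2.8]
gripper_width: 0.278
grasp_force: 40.0
```

Request:
{"method": "step_arm", "body": {"increments": [[[-1,132,157,0,0,0,0],[-1,132,157,0,0,0,0],[-1,132,157,0,0,0,0],[-1,132,157,0,0,0,0],[-1,132,157,0,0,0,0],[-1,132,157,0,0,0,0],[-1,132,157,0,0,0,0],[-1,132,157,0,0,0,0],[-1,132,157,0,0,0,0]]]}}

```text
t: 24.22
eef_pos: [0.5327, 0.1043, 0.1544]
tool_rot: [-0.0, 0.002, 1.0, 0.002]
contact_force: [0.5, -0.4, -0.9]
gripper_width: 0.283
grasp_force: 40.0
```

Request:
{"method": "step_arm", "body": {"increments": [[[-1,2,2,35,0,0,0],[-1,2,2,70,0,0,0],[-1,2,2,95,0,0,0],[-1,2,2,110,0,0,0],[-1,2,2,113,0,0,0],[-1,2,2,114,0,0,0],[-1,2,2,114,0,0,0]]]}}

```text
t: 24.8
eef_pos: [0.5307, 0.1073, 0.0405]
tool_rot: [-0.0, 0.002, 1.0, 0.002]
contact_force: [-0.9, -0.2, -1.8]
gripper_width: 0.281
grasp_force: 41.6
```

Request:
{"method": "step_arm", "body": {"increments": [[[0,0,0,0,0,0,0],[0,0,0,0,0,0,0],[0,0,0,0,0,0,0],[0,0,0,0,0,0,0],[0,0,0,0,0,0,0],[0,0,0,-40,0,0,0],[0,0,0,-80,0,0,0],[0,0,0,-110,0,0,0],[0.5,0,0,-150,0,0,0],[0.5,0,0,-150,0,0,0]]]}}

```text
t: 25.63
eef_pos: [0.5333, 0.1101, 0.1982]
tool_rot: [0.005, 0.001, 1.0, 0.004]
contact_force: [0.9, 0.5, 0.5]
gripper_width: 0.744
grasp_force: 0.0
```

```bash
python3 - <<'E'
from h import *
chain(pose((.56,-.21,.2),180,0),pose((.56,-.21,.2),41,0))
d=snap('scene','s10'); im0=load('scene0')['image'].astype(int)
# D unmoved? compare crops around D
a=d['image'].astype(int)[185:230,220:260]; b=im0[185:230,220:260]; print(abs(a-b).mean())
b=cv2.imread('pics/s10.png'); 
E
```

```text
at [0.5333 0.1101 0.1982] q [ 0.61  0.62 -1.27  1.86  0.65  1.15  0.69]
[ -27.1 -320.1   -4.1] [ 0.5  0.6 -0.1]
[0. 0. 0.] [  0.  -0. 139.]
24.593888888888888
```

D shifted by a couple of centimetres in the c6/c7 views; it was the foot that got knocked. I'll re-measure it with the wrist camera.

Request:
{"method": "step_arm", "body": {"increments": [[[0.5,0,-315,-4,0,0,60],[0.5,0,-315,-4,0,0,60],[0.5,0,-315,-4,0,0,60],[0.5,0,-315,-4,0,0,60],[0.5,0,-315,-4,0,0,60],[0.5,0,-315,-4,0,0,60],[0.5,0,-315,-4,0,0,60],[0.5,0,-315,-4,0,0,60],[0.5,0,-315,-4,0,0,60],[0.5,0,-315,-4,0,0,60]]]}}

```text
t: 26.52
eef_pos: [0.5287, -0.2096, 0.1925]
tool_rot: [-0.002, 0.503, 0.864, 0.002]
contact_force: [-0.3, 0.3, 1.0]
gripper_width: 0.752
grasp_force: 0.0
```

Request:
{"method": "step_arm", "body": {"increments": [[[0.5,0,0,0,0,0,65],[0.5,0,0,0,0,0,65],[0.5,0,0,0,0,0,65],[0.5,0,0,0,0,0,65],[0.5,0,0,0,0,0,65],[0.5,0,0,0,0,0,65],[0.5,0,0,0,0,0,65],[0.5,0,0,0,0,0,65],[0.5,0,0,0,0,0,65],[0.5,0,0,0,0,0,65]]]}}

```text
t: 27.35
eef_pos: [0.5295, -0.2057, 0.1931]
tool_rot: [-0.003, 0.887, 0.461, 0.001]
contact_force: [0.6, -0.4, -0.6]
gripper_width: 0.744
grasp_force: 0.0
```

```bash
python3 - <<'E'
from h import *
chain()
d=snap('wrist','w11'); snap('top','t11'); snap('scene','s11')
a=cv2.imread('pics/w11.png'); b=cv2.imread('pics/s11.png'); c=cv2.imread('pics/t11.png')
r=lambda i:cv2.resize(i,(400,300),interpolation=cv2.INTER_AREA)
q=np.vstack([np.hstack([r(a),cv2.resize(b[230:340,240:400],(400,300))[:, :]]),np.hstack([cv2.resize(b[170:260,200:320],(400,300)),cv2.resize(c[150:330,220:460],(400,300))])])
cv2.imwrite('pics/c11.png',q)
E
```

```text
at [ 0.5295 -0.2057  0.1931] q [ 0.85  0.45 -0.76  1.81  0.35  1.02 -0.66]
```

View pics/c11.png

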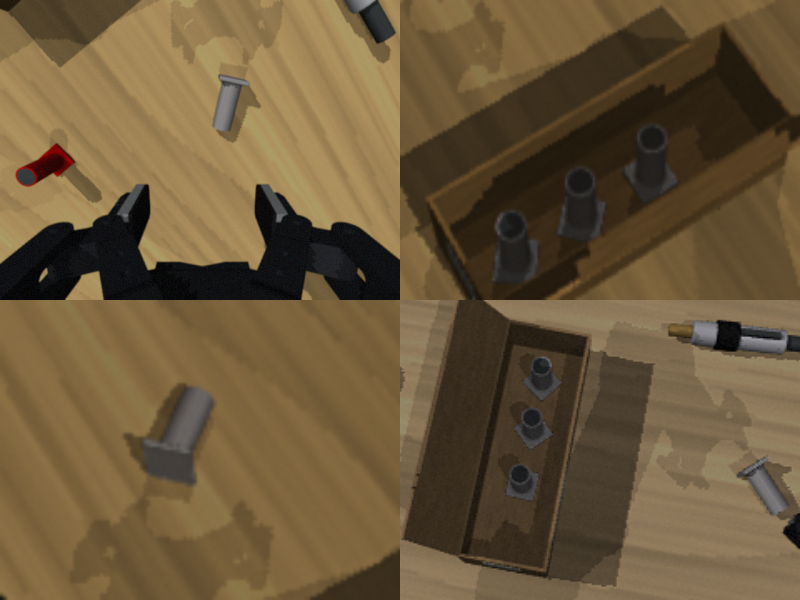

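Three feet stand upright in the carton. In the wrist view (scaled to full size) D runs from the plate joint at about (370,133) to its end at about (357,205).

```bash
python3 - <<'E'
from h import *
np.set_printoptions(precision=4,suppress=True)
d=load('w11');s=load('s11')
im=cv2.cvtColor(cv2.cvtColor(d['image'],cv2.COLOR_RGB2BGR),cv2.COLOR_BGR2HSV)
m=((im[...,1]<45)&(im[...,2]>60)).astype(np.uint8); m[:100]=0;m[260:]=0;m[:,:300]=0;m[:,430:]=0
m=cv2.morphologyEx(m,cv2.MORPH_OPEN,np.ones((3,3)))
n,l,st,ce=cv2.connectedComponentsWithStats(m); i=1+st[1:,4].argmax(); print(st[i],ce[i])
for r in range(st[i][1],st[i][1]+st[i][3],8):
    c=np.where(l[r]==i)[0]; print(r,c.min(),c.max())
for e,p in [((357,204),(370,135))]:
    E=onplane(d,e,.0125);P=onplane(d,p,.0175);v=E-P;print(E,P,np.linalg.norm(v[:2]),np.degrees(np.arctan2(v[1],v[0])))
print(tri([d,s],[(357,204),(261,199.5)]))
E
```

```text
[ 341  120   57   90 2650] [363.6943 163.2872]
120 351 357
128 354 391
136 355 397
144 353 383
152 351 381
160 349 378
168 348 377
176 346 375
184 344 372
192 342 371
200 341 369
208 352 367
[ 0.5569 -0.2144  0.0125] [ 0.5957 -0.1738  0.0175] 0.05615674330607664 -133.79099714277038
(array([ 0.5533, -0.2133,  0.0099]), np.float64(0.005455611641127218))
```

```bash
python3 - <<'E'
from h import *
d=load('w11')
E=onplane(d,(354.5,205),.0125);P=onplane(d,(369.5,137),.0175);v=E-P;a=np.degrees(np.arctan2(v[1],v[0]));print(E,P,a)
u=-v/np.linalg.norm(v);g=E+.015*u; tcp=[g[0]+.0021*u[0],g[1]+.0021*u[1]]; yaw=a+180; print(tcp,yaw)
chain(pose((*tcp,.12),yaw,15),pose((*tcp,.006),yaw,15))
E
```

```text
[ 0.5547136  -0.21388733  0.0125    ] [ 0.59459656 -0.17488458  0.0175    ] -135.63927771130378
[np.float64(0.5668904668991986), np.float64(-0.20197920425092591)] 44.36072228869622
at [ 0.5296 -0.2064  0.1933] q [ 0.86  0.45 -0.76  1.81  0.35  1.02 -0.65]
[24.6 28.4 73.3] [-1.6 14.7 10.8]
[-29.5  -0.  110.1] [0. 0. 0.]
```

Request:
{"method": "step_arm", "body": {"increments": [[[0.5,25,28,73,-1.6,14.7,10.8],[0.5,25,28,73,-1.6,14.7,10.8],[0.5,25,28,73,-1.6,14.7,10.8],[0.5,25,28,73,-1.6,14.7,10.8],[0.5,25,28,73,-1.6,14.7,10.8],[0.5,25,28,73,-1.6,14.7,10.8]]]}}

```text
t: 28.0
eef_pos: [0.568, -0.2021, 0.122]
tool_rot: [-0.048, 0.918, 0.373, 0.121]
contact_force: [0.0, 0.7, -0.3]
gripper_width: 0.75
grasp_force: 0.0
```

```bash
python3 - <<'E'
from h import *
chain(pose((.567,-.202,.006),44.4,15))
d=snap('wrist','w12')
im=cv2.cvtColor(cv2.cvtColor(d['image'],cv2.COLOR_RGB2BGR),cv2.COLOR_BGR2HSV)
m=((im[...,1]<45)&(im[...,2]>60)).astype(np.uint8); m[:100]=0;m[400:]=0;m[:,:250]=0;m[:,400:]=0
m=cv2.morphologyEx(m,cv2.MORPH_OPEN,np.ones((3,3)))
n,l,st,ce=cv2.connectedComponentsWithStats(m); i=1+st[1:,4].argmax(); print(st[i],ce[i])
for r in range(st[i][1],st[i][1]+st[i][3],10):
    c=np.where(l[r]==i)[0]; print(r,c.min(),c.max())
for X in [(.5947,-.1747,.0175),(.5547,-.2139,.0125)]: print(proj(d,X))
E
```

```text
at [ 0.568  -0.2021  0.122 ] q [ 0.96  0.57 -0.78  1.87  0.25  0.72 -0.69]
[-30.6  -1.  111.9] [ 0.2  0.  -0.1]
[ 303  217   37   92 3119] [320.5411991  262.51715293]
217 317 326
227 304 338
237 304 339
247 304 338
257 304 337
267 304 337
277 303 337
287 303 338
297 303 338
307 310 332
[321.25982855 220.47695267]
[321.56327246 303.7713405 ]
```

D is aligned: its tube is centred at column 320.5 and its end is at row 306 or so. I'll grip it.

Request:
{"method": "step_arm", "body": {"increments": [[[0.5,-11,-1,37,0,0,0],[0.5,-22,-1,74,0,0,0],[0.5,-30,-1,108,0,0,0],[0.5,-30.5,-1,112,0,0,0],[-1,-30.5,-1,112,0,0,0],[-1,-30.5,-1,112,0,0,0],[-1,-30.5,-1,112,0,0,0],[-1,-30.5,-1,112,0,0,0],[-1,-30.5,-1,112,0,0,0],[-1,-30.5,-1,112,0,0,0]]], "force": 60}}

```text
t: 28.88
eef_pos: [0.568, -0.2026, 0.0076]
tool_rot: [-0.047, 0.919, 0.372, 0.123]
contact_force: [-1.3, 0.9, 5.7]
gripper_width: 0.268
grasp_force: 58.4
```

Request:
{"method": "step_arm", "body": {"increments": [[[-1,0,0,0,0,0,0],[-1,0,0,0,0,0,0],[-1,10,0,-40,0,0,0],[-1,20,0,-80,0,0,0],[-1,30,0,-120,0,0,0],[-1,40,0,-150,0,0,0],[-1,45,0,-168,0,-15,0],[-1,45,0,-168,0,-15,0],[-1,45,0,-168,0,-15,0]]]}}

```text
t: 29.63
eef_pos: [0.5708, -0.1971, 0.1841]
tool_rot: [0.004, 0.926, 0.378, 0.002]
contact_force: [1.3, 3.3, -0.4]
gripper_width: 0.263
grasp_force: 59.4
```

```bash
python3 - <<'E'
from h import *
chain(pose((.63,-.1,.18),110,0),pose((.66,-.07,.18),180,0))
E
```

```text
at [ 0.5708 -0.1971  0.1841] q [ 0.75  0.5  -0.7   1.75  0.37  1.03 -0.88]
[110.2 -27.8   4. ] [  0.4   0.2 -65.5]
[17.9 38.5  0. ] [  0.   0. -70.]
```

Request:
{"method": "step_arm", "body": {"increments": [[[-1,110,-28,4,0,0,-65.5],[-1,110,-28,4,0,0,-65.5],[-1,110,-28,4,0,0,-65.5],[-1,110,-28,4,0,0,-65.5],[-1,110,-28,4,0,0,-65.5],[-1,110,-28,4,0,0,-65.5],[-1,110,-28,4,0,0,-65.5],[-1,110,-28,4,0,0,-65.5],[-1,110,-28,4,0,0,-65.5],[-1,110,-28,4,0,0,-65.5]]]}}

```text
t: 30.47
eef_pos: [0.6257, -0.1059, 0.1757]
tool_rot: [0.001, 0.575, 0.818, 0.0]
contact_force: [-0.4, 0.1, -1.9]
gripper_width: 0.267
grasp_force: 59.3
```

Request:
{"method": "step_arm", "body": {"increments": [[[-1,18,38,0,0,0,-70],[-1,18,38,0,0,0,-70],[-1,18,38,0,0,0,-70],[-1,18,38,0,0,0,-70],[-1,18,38,0,0,0,-70],[-1,18,38,0,0,0,-70],[-1,18,38,0,0,0,-70],[-1,18,38,0,0,0,-70],[-1,18,38,0,0,0,-70],[-1,18,38,0,0,0,-70]]]}}

```text
t: 31.3
eef_pos: [0.6555, -0.0763, 0.1754]
tool_rot: [0.0, 0.003, 1.0, -0.0]
contact_force: [-0.3, 0.5, -2.1]
gripper_width: 0.264
grasp_force: 59.5
```

```bash
python3 - <<'E'
from h import *
chain(pose((.67,-.06,.165),180,-60),pose((.67,-.05,.16),180,-75),pose((.67,-.05,.08),180,-75))
E
```

```text
at [ 0.6555 -0.0763  0.1754] q [ 0.75  0.81 -1.18  1.59  0.77  1.27  1.01]
[-14.4  16.4  10.4] [ -0.2 -60.   -0.3]
[ 4.3 10.   2.5] [ -0. -15.  -0.]
[77.3 -0.  20.7] [0. 0. 0.]
```

Request:
{"method": "step_arm", "body": {"increments": [[[-1,-14,16,10,0,-60,0],[-1,-14,16,10,0,-60,0],[-1,-14,16,10,0,-60,0],[-1,-14,16,10,0,-60,0],[-1,-14,16,10,0,-60,0],[-1,-14,16,10,0,-60,0],[-1,-14,16,10,0,-60,0],[-1,-14,16,10,0,-60,0],[-1,-14,16,10,0,-60,0],[-1,-14,16,10,0,-60,0]]]}}

```text
t: 32.13
eef_pos: [0.6697, -0.0636, 0.1633]
tool_rot: [0.431, 0.007, 0.902, -0.017]
contact_force: [-0.7, -0.7, -3.9]
gripper_width: 0.264
grasp_force: 59.7
```

```bash
python3 - <<'E'
from h import *
chain(pose((.67,-.05,.16),180,-75),pose((.67,-.05,.08),180,-75))
E
```

```text
at [ 0.6697 -0.0636  0.1633] q [ 0.9   0.67 -1.14  2.24  2.27  0.67 -0.39]
[ 2.4 13.7  1.9] [ -2.  -23.9   0.5]
[77.3 -0.  20.7] [0. 0. 0.]
```

Request:
{"method": "step_arm", "body": {"increments": [[[-1,2,14,2,-2,-24,0.5],[-1,2,14,2,-2,-24,0.5],[-1,2,14,2,-2,-24,0.5],[-1,2,14,2,-2,-24,0.5],[-1,2,14,2,-2,-24,0.5],[-1,2,14,2,-2,-24,0.5],[-1,2,14,2,-2,-24,0.5]]]}}

```text
t: 32.72
eef_pos: [0.6705, -0.0506, 0.1585]
tool_rot: [0.606, -0.001, 0.795, -0.001]
contact_force: [1.0, 0.0, -0.6]
gripper_width: 0.265
grasp_force: 59.8
```

```bash
python3 - <<'E'
from h import *
chain(pose((.672,-.05,.056),180,-75),pose((.672,-.05,.0505),180,-75))
E
```

```text
at [ 0.6705 -0.0506  0.1585] q [ 0.92  1.05 -1.14  2.38  2.98  1.2  -0.61]
[98.4  0.7 28.6] [-0.  -0.4  0.1]
[ 5.3 -0.   1.4] [0. 0. 0.]
```

Request:
{"method": "step_arm", "body": {"increments": [[[-1,35,0,10,0,0,0],[-1,70,0,20,0,0,0],[-1,92,0,26.5,0,0,0],[-1,98,0,28.5,0,0,0],[-1,98,0,28.5,0,0,0]]]}}

```text
t: 33.13
eef_pos: [0.6726, -0.0512, 0.0563]
tool_rot: [0.607, -0.001, 0.795, -0.001]
contact_force: [0.3, 0.3, -1.4]
gripper_width: 0.265
grasp_force: 59.9
```

Request:
{"method": "step_arm", "body": {"increments": [[[-1,3,0,0.8,0,0,0],[-1,3,0,0.8,0,0,0]]]}}

```text
t: 33.3
eef_pos: [0.6722, -0.0504, 0.0551]
tool_rot: [0.608, -0.002, 0.794, -0.0]
contact_force: [-0.5, 0.0, -1.3]
gripper_width: 0.266
grasp_force: 59.9
```

Request:
{"method": "step_arm", "body": {"increments": [[[-1,3,0,0.8,0,0,0],[-1,3,0,0.8,0,0,0]]]}}

```text
t: 33.47
eef_pos: [0.6718, -0.0502, 0.0511]
tool_rot: [0.608, -0.001, 0.794, -0.0]
contact_force: [-0.2, 0.0, 1.7]
gripper_width: 0.265
grasp_force: 59.9
```

Request:
{"method": "step_arm", "body": {"increments": [[[-1,2.5,0,0.7,0,0,0],[-1,2.5,0,0.7,0,0,0]]]}}

```text
t: 33.63
eef_pos: [0.6723, -0.0502, 0.0511]
tool_rot: [0.61, -0.001, 0.792, -0.0]
contact_force: [-6.4, -3.3, 12.4]
gripper_width: 0.266
grasp_force: 60.9
```

Request:
{"method": "step_arm", "body": {"increments": [[[-1,-1,0,0,0,0,0],[0.3,-1,0,0,0,0,0],[0.3,-1,0,0,0,0,0],[0.3,-1,0,0,0,0,0],[0.3,-1,0,0,0,0,0],[0.3,-1,0,0,0,0,0],[0.3,-1,0,0,0,0,0]]]}}

```text
t: 34.22
eef_pos: [0.6713, -0.0501, 0.0473]
tool_rot: [0.607, -0.001, 0.795, 0.0]
contact_force: [0.2, 0.6, -0.1]
gripper_width: 0.65
grasp_force: 0.0
```

Request:
{"method": "step_arm", "body": {"increments": [[[0.3,0,0,-30,0,0,0],[0.3,0,0,-65,0,0,0],[0.5,-40,0,-75,0,0,0],[0.5,-80,0,-75,0,0,0],[0.5,-90,0,-75,0,0,0],[0.5,-90,0,-75,0,0,0]]]}}

```text
t: 34.72
eef_pos: [0.636, -0.0511, 0.1279]
tool_rot: [0.599, 0.005, 0.801, 0.008]
contact_force: [0.4, -1.2, -0.3]
gripper_width: 0.749
grasp_force: 0.0
```

```bash
python3 - <<'E'
from h import *
chain(pose((.61,-.06,.19),180,0))
d=snap('scene','s14'); e=snap('top','t14')
# compare with standing C images
for n,o,u in [('s',('s8','s14'),(249,259)),('t',('t8','t14'),(380,206))]:
    a=load(o[0])['image'];b=load(o[1])['image'];x,y=u
    T=a[y-14:y+18,x-12:x+12]; W=b[y-40:y+45,x-40:x+40]
    r=cv2.matchTemplate(W,T,cv2.TM_CCOEFF_NORMED); mm=cv2.minMaxLoc(r); print(n,mm[1],np.array(mm[3])-[28,26])
E
```

```text
at [ 0.636  -0.0511  0.1279] q [ 1.12  1.49 -1.41  2.44  2.97  1.27 -0.11]
[-52.3  -7.7 -42.5] [ 1.  73.6 -0.7]
s 0.9395657777786255 [ 0 -1]
t 0.9239002466201782 [0 1]
```

D stands where C stood: both views match the C template with offsets of 1 px or less.

Request:
{"method": "step_arm", "body": {"increments": [[[0.5,-52,-8,-42,1,73.6,-0.7],[0.5,-52,-8,-42,1,73.6,-0.7],[0.5,-52,-8,-42,1,73.6,-0.7],[0.5,-52,-8,-42,1,73.6,-0.7],[0.5,-52,-8,-42,1,73.6,-0.7],[0.5,-52,-8,-42,1,73.6,-0.7],[0.5,-52,-8,-42,1,73.6,-0.7],[0.5,-52,-8,-42,1,73.6,-0.7],[0.5,-52,-8,-42,1,73.6,-0.7],[0.5,-52,-8,-42,1,73.6,-0.7]]]}}

```text
t: 35.65
eef_pos: [0.6066, -0.0695, 0.1883]
tool_rot: [0.326, -0.024, 0.945, -0.026]
contact_force: [-0.4, -1.1, 0.1]
gripper_width: 0.751
grasp_force: 0.0
```

```bash
python3 - <<'E'
from h import *
chain(pose((.662,-.051,.13),180,0))
E
```

```text
at [ 0.6066 -0.0695  0.1883] q [ 0.96  0.42 -1.13  2.21  1.54  0.41  0.25]
[-8.9 20.7 79.4] [-3.  38.1  2.8]
```

Request:
{"method": "step_arm", "body": {"increments": [[[0.5,-9,21,79,-3,38.1,2.8],[0.5,-9,21,79,-3,38.1,2.8],[0.5,-9,21,79,-3,38.1,2.8],[0.5,-9,21,79,-3,38.1,2.8],[0.5,-9,21,79,-3,38.1,2.8],[0.5,-9,21,79,-3,38.1,2.8],[0.5,-9,21,79,-3,38.1,2.8],[0.5,-9,21,79,-3,38.1,2.8],[0.5,-9,21,79,-3,38.1,2.8]]]}}

```text
t: 36.4
eef_pos: [0.6614, -0.0503, 0.1289]
tool_rot: [0.0, 0.0, 1.0, 0.002]
contact_force: [-0.1, 0.5, -0.0]
gripper_width: 0.749
grasp_force: 0.0
```

```bash
python3 - <<'E'
from h import *
chain(pose((.662,-.051,.035),180,0))
d=snap('wrist','w15'); print(proj(d,(.662,-.051,.066)))
g=cv2.cvtColor(d['image'],cv2.COLOR_RGB2GRAY)[200:330,250:400]
c=cv2.HoughCircles(cv2.GaussianBlur(g,(5,5),1),cv2.HOUGH_GRADIENT,1,40,param1=80,param2=18,minRadius=14,maxRadius=34)
print(None if c is None else np.round(c[0][:6]+[250,200,0],1))
E
```

```text
at [ 0.6614 -0.0503  0.1289] q [ 0.67  0.83 -1.09  1.62  0.78  1.18  0.98]
[-0.5 -1.  93.9] [ 0.2  0.1 -0. ]
[322.72274886 260.39406363]
[[322.5 258.5  18.3]]
```

Request:
{"method": "step_arm", "body": {"increments": [[[0.5,-1,-1,40,0,0,0],[0.5,-1,-1,80,0,0,0],[0.5,-1,-1,94,0,0,0],[-1,-1,-1,94,0,0,0],[-1,-1,-1,94,0,0,0],[-1,-1,-1,94,0,0,0],[-1,-1,-1,94,0,0,0],[-1,-1,-1,94,0,0,0],[-1,-1,-1,94,0,0,0]]], "force": 40}}

```text
t: 37.2
eef_pos: [0.665, -0.0509, 0.0383]
tool_rot: [0.002, 0.001, 1.0, 0.002]
contact_force: [-1.4, -0.2, 8.0]
gripper_width: 0.277
grasp_force: 40.0
```

Request:
{"method": "step_arm", "body": {"increments": [[[-1,0,0,0,0,0,0],[-1,0,0,-40,0,0,0],[-1,0,0,-80,0,0,0],[-1,0,0,-120,0,0,0],[-1,0,0,-120,0,0,0],[-1,0,0,-120,0,0,0]]]}}

```text
t: 37.7
eef_pos: [0.6652, -0.0512, 0.1594]
tool_rot: [0.003, 0.001, 1.0, 0.002]
contact_force: [-0.5, 0.0, -1.8]
gripper_width: 0.275
grasp_force: 39.9
```

Request:
{"method": "step_arm", "body": {"increments": [[[-1,194,157,0,0,0,0],[-1,194,157,0,0,0,0],[-1,194,157,0,0,0,0],[-1,194,157,0,0,0,0],[-1,194,157,0,0,0,0],[-1,194,157,0,0,0,0],[-1,194,157,0,0,0,0],[-1,194,157,0,0,0,0],[-1,194,157,0,0,0,0],[-1,194,157,0,0,0,0]]]}}

```text
t: 38.53
eef_pos: [0.4706, 0.1045, 0.1557]
tool_rot: [-0.0, 0.002, 1.0, 0.002]
contact_force: [1.4, -0.2, -1.5]
gripper_width: 0.28
grasp_force: 39.9
```

Request:
{"method": "step_arm", "body": {"increments": [[[-1,0,0,0,0,0,0],[-1,0,0,0,0,0,0]]]}}

```text
t: 38.7
eef_pos: [0.4704, 0.1049, 0.1558]
tool_rot: [-0.0, 0.002, 1.0, 0.002]
contact_force: [-0.5, -0.5, -0.8]
gripper_width: 0.279
grasp_force: 39.9
```

Request:
{"method": "step_arm", "body": {"increments": [[[-1,4,1,35,0,0,0],[-1,4,1,70,0,0,0],[-1,4,1,95,0,0,0],[-1,4,1,110,0,0,0],[-1,4,1,114,0,0,0],[-1,4,1,115.5,0,0,0],[-1,4,1,115.5,0,0,0]]]}}

```text
t: 39.28
eef_pos: [0.4652, 0.1063, 0.0411]
tool_rot: [-0.001, 0.002, 1.0, 0.001]
contact_force: [-5.8, -4.0, 12.9]
gripper_width: 0.281
grasp_force: 43.0
```

Request:
{"method": "step_arm", "body": {"increments": [[[0,0,0,0,0,0,0],[0,0,0,0,0,0,0],[0,0,0,0,0,0,0],[0,0,0,0,0,0,0],[0,0,0,0,0,0,0],[0,0,0,-40,0,0,0],[0,0,0,-80,0,0,0],[0,0,0,-120,0,0,0],[0,0,0,-150,0,0,0],[0,0,0,-150,0,0,0]]]}}

```text
t: 40.12
eef_pos: [0.4687, 0.1085, 0.1961]
tool_rot: [0.004, 0.001, 1.0, 0.003]
contact_force: [0.5, 0.2, -0.2]
gripper_width: 0.499
grasp_force: 0.0
```

```bash
python3 - <<'E'
from h import *
chain()
t=load('top0')
# lid geometry from top view & scene: far/near free corners
for u in [(257.7,142),(223,293)]: 
  for z in (.15,.16,.165,.17): print(u,z,onplane(t,u,z))
E
```

```text
at [0.4687 0.1085 0.1961] q [ 0.69  0.51 -1.32  1.99  0.57  1.07  0.69]
(257.7, 142) 0.15 [0.71194543 0.20709737 0.15      ]
(257.7, 142) 0.16 [0.70770056 0.2050298  0.16      ]
(257.7, 142) 0.165 [0.70557813 0.20399601 0.165     ]
(257.7, 142) 0.17 [0.70345569 0.20296222 0.17      ]
(223, 293) 0.15 [0.42098386 0.20577709 0.15      ]
(223, 293) 0.16 [0.42008119 0.20372468 0.16      ]
(223, 293) 0.165 [0.41962985 0.20269848 0.165     ]
(223, 293) 0.17 [0.41917852 0.20167227 0.17      ]
```

All four feet are placed. The lid stands at about 2.1 rad, with its crease near y=0.205, z=0.159. I'll close the fingers and move round behind the tab to pre-fold it.

Request:
{"method": "step_arm", "body": {"increments": [[[-1,0,0,-40,0,0,0],[-1,0,0,-70,0,0,0],[-1,-97,128,-70,0,0,0],[-1,-97,128,-70,0,0,0],[-1,-97,128,-70,0,0,0],[-1,-97,128,-70,0,0,0],[-1,-97,128,-70,0,0,0],[-1,-97,128,-70,0,0,0],[-1,-97,128,-70,0,0,0]]]}}

```text
t: 40.87
eef_pos: [0.5626, 0.2339, 0.2604]
tool_rot: [-0.0, 0.001, 1.0, 0.002]
contact_force: [0.1, -0.7, 0.3]
gripper_width: -0.004
grasp_force: 0.0
```

```bash
python3 - <<'E'
from h import *
chain(pose((.5635,.236,.18),180,0),pose((.5635,.19,.18),180,0))
w=snap('wrist','w16');t=snap('top','t16');s=snap('scene','s16')
a=w['image'][:,:,::-1];b=s['image'][:,:,::-1][230:390,230:443];c=t['image'][:,:,::-1][120:330,200:480]
cv2.imwrite('pics/c16.png',np.vstack([np.hstack([cv2.resize(a,(400,300)),cv2.resize(b,(400,300))]),np.hstack([cv2.resize(c,(400,300)),cv2.resize(s['image'][:,:,::-1],(400,300))])]))
for th in (1.9,2.0,2.1,2.2):
    for x in (-.146,.146): print(th,x,*[proj(q,(.5635+x,.1566-.095*np.cos(th)+.011*x,.078+.095*np.sin(th))).round(1) for q in (w,t,s)])
E
```

```text
at [0.5626 0.2339 0.2604] q [ 0.31  0.6  -1.17  1.63  0.57  1.29  0.61]
[-1.   1.8 80.5] [ 0.2 -0.1 -0.1]
[ -0. -46.  -0.] [0. 0. 0.]
1.9 -0.146 [231.2 -21.8] [232.1 295.8] [412.5 259.1]
1.9 0.146 [262.  439.2] [265.9 140.8] [280.2 336.6]
2.0 -0.146 [249.3 -19.4] [227.4 295.1] [415.1 263.4]
2.0 0.146 [274.8 435.5] [261.5 140.8] [282.8 341.3]
2.1 -0.146 [266.3 -16.5] [223.1 294.5] [417.4 267.8]
2.1 0.146 [286.8 431. ] [257.3 141. ] [285.4 346.1]
2.2 -0.146 [281.9 -13.1] [219.2 294.1] [419.6 272.2]
2.2 0.146 [297.9 425.9] [253.5 141.4] [287.8 350.9]
```

View pics/c16.png

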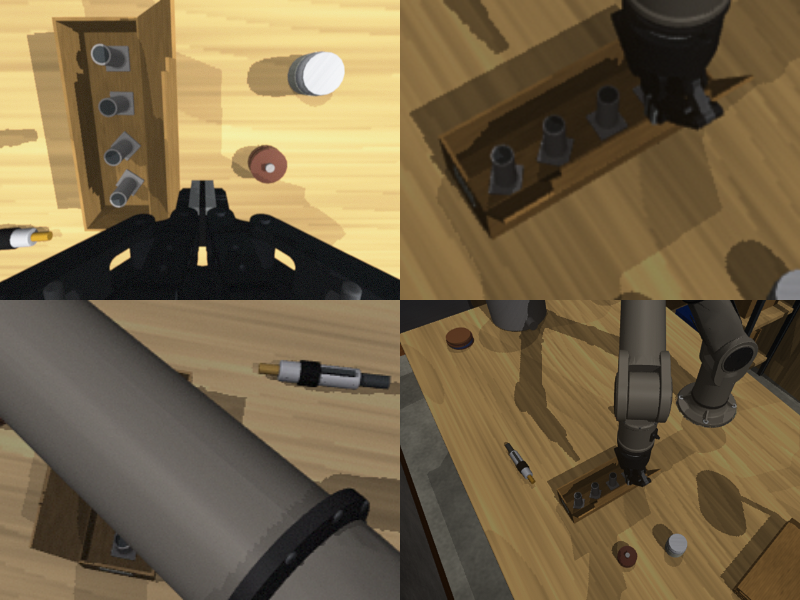

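The wrist panel shows all four feet upright in the carton. The tab's near tip corner is at about (259,91), and the closed fingertips span columns 304–342 at row 290 or so.

```bash
python3 - <<'E'
from h import *
w=load('w16'); P=bot.get_obs()['eef_pos']
print('tip',[proj(w,P+[0,dy,dz]).round(0) for dy,dz in ((-.0145,0),(.0145,0),(0,0),(-.01,0.01),(.01,.01))])
for th in (2.0,2.1,2.2):
    c=np.array([.5635-.092,.1566-.095*np.cos(th)-.001,.078+.095*np.sin(th)])
    print(th,'crease',proj(w,c).round(0),[(tb,proj(w,c+.028*np.array([0,-np.cos(th-tb),np.sin(th-tb)])).round(0)) for tb in (.4,.6,.8,1.)])
E
```

```text
tip [array([284., 312.]), array([358., 312.]), array([321., 312.]), array([294., 324.]), array([348., 324.])]
2.0 crease [255.  89.] [(0.4, array([248.,  84.])), (0.6, array([237.,  84.])), (0.8, array([227.,  84.])), (1.0, array([218.,  85.]))]
2.1 crease [271.  90.] [(0.4, array([271.,  85.])), (0.6, array([261.,  85.])), (0.8, array([250.,  85.])), (1.0, array([241.,  85.]))]
2.2 crease [286.  91.] [(0.4, array([293.,  86.])), (0.6, array([283.,  86.])), (0.8, array([272.,  86.])), (1.0, array([262.,  86.]))]
```

Request:
{"method": "step_arm", "body": {"increments": [[[-1,0,2,40,0,0,0],[-1,0,2,75,0,0,0],[-1,0,2,79,0,0,0],[-1,0,-10,79,0,0,0],[-1,0,-19,79,0,0,0],[-1,0,-28,79,0,0,0],[-1,0,-36,80,0,0,0],[-1,0,-42,83,0,0,0]]]}}

```text
t: 41.68
eef_pos: [0.5642, 0.1911, 0.1798]
tool_rot: [0.002, 0.002, 1.0, 0.002]
contact_force: [1.1, -0.4, 0.1]
gripper_width: 0.004
grasp_force: 0.3
```

Request:
{"method": "step_arm", "body": {"increments": [[[-1,0,-5,5,0,0,0],[-1,0,-8,10,0,0,0],[-1,0,-10,13,0,0,0],[-1,0,-10,13,0,0,0]]]}}

```text
t: 42.02
eef_pos: [0.5625, 0.1816, 0.1639]
tool_rot: [-0.001, 0.001, 1.0, 0.002]
contact_force: [-0.9, 0.1, -0.1]
gripper_width: 0.0
grasp_force: 0.0
```

```bash
python3 - <<'E'
from h import *
chain(); w=snap('wrist','w17')
print(bot.get_obs()['contact_force'])
E
```

```text
at [0.5625 0.1816 0.1639] q [ 0.37  0.67 -1.11  1.77  0.66  1.13  0.6 ]
[-0.40256977  0.36978261  0.79210654]
```

Request:
{"method": "step_arm", "body": {"increments": [[[-1,0,0,-40,0,0,0],[-1,0,0,-80,0,0,0],[-1,0,52,-96,0,0,0],[-1,0,52,-96,0,0,0],[-1,0,52,-96,0,0,0],[-1,0,52,-96,0,0,0]]]}}

```text
t: 42.57
eef_pos: [0.5625, 0.2353, 0.2614]
tool_rot: [0.0, -0.0, 1.0, 0.002]
contact_force: [0.0, -0.6, -0.8]
gripper_width: -0.001
grasp_force: 0.0
```

```bash
python3 - <<'E'
from h import *
chain(); w=snap('wrist','w18'); v=load('w16')
g=lambda d:cv2.GaussianBlur(cv2.cvtColor(d['image'],cv2.COLOR_RGB2GRAY),(1,9),0)
a,b=g(v),g(w)
for r in (60,78,110,140,180):
    print(r,'before',a[r,200:300:3],'\n    after',b[r,200:300:3])
for th in (2.0,2.05,2.1,2.15,2.2):
  for xo in (-.07,.0):
    c=np.array([.5635+xo,.1566-.095*np.cos(th)-.001,.078+.095*np.sin(th)])
    print(th,xo,'crease',proj(w,c).round(0),[(tb,proj(w,c+.028*np.array([0,-np.cos(th-tb),np.sin(th-tb)])).round(0)) for tb in (.4,.8,1.4,1.7,1.9)])
E
```

```text
at [0.5625 0.2353 0.2614] q [ 0.3   0.6  -1.17  1.63  0.57  1.29  0.61]
60 before [ 84  89  86  91  85  91  92 102  89  89  88  91  91  89  88  93  88  86
  86  87  89  93  87  88  88 169 177 195 201 202 201 201 201 204] 
    after [ 82  85  85  83  81  88  83  84  83  86  85  87  85  83  85  87  82  80
  84  85  86  83  84  86 124 170 175 194 195 194 195 194 194 196]
78 before [110 109  78  92  89  88  87  90  75  76  88  94  88  88  90  89  87  83
  88  93  92  87  84  85  91 144 170 193 210 210 208 211 210 211] 
    after [104  87  85  88  83  85  82  82  70  73  84  88  85  84  83  84  82  82
  89  89  82  83  80  87 103 163 166 202 201 203 202 202 201 201]
110 before [108 108 101  84  87  91  89  85  89  70  69  68  89  90  90  88  88  90
  94  90  96  91 151 151 131 132 130 147 178 177 176 176 177 177] 
    after [103 105  77  83  85  86  85  82  73  65  62  72  86  84  84  99 173 166
 164 173 167 159 163 166 164 168 156 169 169 170 170 169 169 170]
140 before [ 88  89  90  92  87  91  90  91  91  85  74  72  71  78  90  90  91  92
  90  87 144 144 137 130 133 139 131 133 177 1
[... 1463 characters left out ...]
 array([230., 244.]))]
2.15 -0.07 crease [278. 129.] [(0.4, array([281., 129.])), (0.8, array([261., 129.])), (1.4, array([237., 129.])), (1.7, array([231., 129.])), (1.9, array([230., 129.]))]
2.15 0.0 crease [281. 241.] [(0.4, array([285., 254.])), (0.8, array([266., 254.])), (1.4, array([244., 249.])), (1.7, array([239., 246.])), (1.9, array([237., 244.]))]
2.2 -0.07 crease [285. 129.] [(0.4, array([292., 129.])), (0.8, array([271., 129.])), (1.4, array([246., 129.])), (1.7, array([240., 129.])), (1.9, array([238., 129.]))]
2.2 0.0 crease [287. 240.] [(0.4, array([294., 252.])), (0.8, array([275., 252.])), (1.4, array([253., 249.])), (1.7, array([246., 245.])), (1.9, array([244., 243.]))]
```

The lid hasn't moved (about 2.15 rad), and the tab tip is now at column 231, which corresponds to a fold of about 1.8. Next I'll go behind the lid and swing it.

Request:
{"method": "step_arm", "body": {"increments": [[[-1,0,10,30,0,0,0],[-1,0,10,65,0,0,0],[-1,0,10,100,0,0,0],[-1,0,10,130,0,0,0],[-1,0,10,136,0,0,0],[-1,0,10,136,0,0,0]]]}}

```text
t: 43.12
eef_pos: [0.5619, 0.2425, 0.1225]
tool_rot: [-0.002, 0.002, 1.0, 0.001]
contact_force: [-1.1, -0.9, 0.7]
gripper_width: 0.003
grasp_force: 0.0
```

Request:
{"method": "step_arm", "body": {"increments": [[[-1,0,-12,0,0,0,0],[-1,0,-24,0,0,0,0],[-1,0,-36,-3,0,0,0],[-1,0,-48,-6,0,0,0],[-1,0,-58,-9,0,0,0],[-1,0,-68,-12,0,0,0],[-1,0,-77,-13,0,0,0],[-1,0,-77,-13,0,0,0]]]}}

```text
t: 43.78
eef_pos: [0.5637, 0.1646, 0.1384]
tool_rot: [0.001, 0.003, 1.0, 0.001]
contact_force: [0.1, -0.6, 0.4]
gripper_width: 0.001
grasp_force: 0.0
```

Request:
{"method": "step_arm", "body": {"increments": [[[-1,0,-10,-2,0,0,0],[-1,0,-20,-2,0,0,0],[-1,0,-31,0,0,0,0],[-1,0,-41,3,0,0,0],[-1,0,-51,9,0,0,0],[-1,0,-60,15,0,0,0],[-1,0,-68,22,0,0,0],[-1,0,-74,29,0,0,0],[-1,0,-74,29,0,0,0]]]}}

```text
t: 44.53
eef_pos: [0.5619, 0.091, 0.1064]
tool_rot: [-0.001, 0.002, 1.0, 0.001]
contact_force: [0.4, -0.2, 0.0]
gripper_width: 0.002
grasp_force: 0.0
```

```bash
python3 - <<'E'
from h import *
chain(); print(bot.get_obs()['contact_force'])
w=snap('wrist','w19'); s=snap('scene','s19'); a=s['image']
g=cv2.cvtColor(a,cv2.COLOR_RGB2GRAY)
# predicted crease ends and tab tips for lid angles
for th in (.2,.3,.4,.5):
  for xo in (-.092,.092):
    c=np.array([.5635+xo,.1566-.095*np.cos(th)+.011*xo,.078+.095*np.sin(th)]); tb=1.85
    print(th,xo,proj(s,c).round(0),proj(w,c).round(0),'tip z,y',(c+.028*np.array([0,-np.cos(th-tb),np.sin(th-tb)]))[1:].round(4))
E
```

```text
at [0.5619 0.091  0.1064] q [ 0.5   0.71 -1.07  1.87  0.73  1.02  0.69]
[ 0.35449137 -0.18681814  0.03822533]
0.2 -0.092 [351. 246.] [244.  68.] tip z,y [0.0647 0.069 ]
0.2 0.092 [276. 288.] [271. 479.] tip z,y [0.0667 0.069 ]
0.3 -0.092 [352. 244.] [246.  64.] tip z,y [0.0642 0.0781]
0.3 0.092 [276. 287.] [273. 496.] tip z,y [0.0663 0.0781]
0.4 -0.092 [353. 243.] [251.  59.] tip z,y [0.0647 0.0872]
0.4 0.092 [276. 286.] [278. 514.] tip z,y [0.0667 0.0872]
0.5 -0.092 [355. 242.] [260.  54.] tip z,y [0.0661 0.0962]
0.5 0.092 [277. 285.] [286. 533.] tip z,y [0.0681 0.0962]
```

Request:
{"method": "step_arm", "body": {"increments": [[[-1,0,-4,6,0,0,0],[-1,0,-7,12,0,0,0],[-1,0,-7,12,0,0,0]]]}}

```text
t: 44.88
eef_pos: [0.5623, 0.0858, 0.0953]
tool_rot: [-0.001, 0.001, 1.0, 0.002]
contact_force: [-0.3, 0.0, 0.0]
gripper_width: 0.002
grasp_force: 0.0
```

Request:
{"method": "step_arm", "body": {"increments": [[[-1,0,-2,5,0,0,0],[-1,0,-3,9,0,0,0],[-1,0,-3,11,0,0,0],[-1,0,-3,11,0,0,0]]]}}

```text
t: 45.22
eef_pos: [0.5624, 0.0834, 0.0849]
tool_rot: [-0.0, 0.001, 1.0, 0.002]
contact_force: [1.0, -0.0, 0.0]
gripper_width: 0.001
grasp_force: 0.0
```

Request:
{"method": "step_arm", "body": {"increments": [[[-1,0,0,2,0,0,0],[-1,0,0,2,0,0,0]]]}}

```text
t: 45.38
eef_pos: [0.5626, 0.0837, 0.0833]
tool_rot: [0.0, 0.001, 1.0, 0.002]
contact_force: [-0.7, -0.1, 0.0]
gripper_width: -0.003
grasp_force: 0.0
```

Request:
{"method": "step_arm", "body": {"increments": [[[-1,0,0,2,0,0,0],[-1,0,0,2,0,0,0]]]}}

```text
t: 45.55
eef_pos: [0.5629, 0.0838, 0.0821]
tool_rot: [0.0, 0.001, 1.0, 0.002]
contact_force: [-1.7, -0.8, 5.4]
gripper_width: -0.001
grasp_force: 2.3
```

Request:
{"method": "step_arm", "body": {"increments": [[[-1,0,0,1,0,0,0],[-1,0,0,1,0,0,0]]]}}

```text
t: 45.72
eef_pos: [0.5629, 0.0838, 0.082]
tool_rot: [0.0, 0.001, 1.0, 0.001]
contact_force: [-3.5, -2.7, 13.1]
gripper_width: -0.001
grasp_force: 6.7
```

Firm contact at z=0.082 is exactly the height of the shut lid. I'll retreat and check.

Request:
{"method": "step_arm", "body": {"increments": [[[-1,0,0,-30,0,0,0],[-1,0,0,-70,0,0,0],[-1,0,0,-110,0,0,0],[-1,0,0,-150,0,0,0],[-1,0,0,-190,0,0,0],[-1,0,60,-190,0,0,0],[-1,0,60,-190,0,0,0],[-1,0,60,-190,0,0,0]]]}}

```text
t: 46.38
eef_pos: [0.5619, 0.1479, 0.2725]
tool_rot: [0.001, -0.002, 1.0, 0.004]
contact_force: [-0.3, 0.6, 0.4]
gripper_width: 0.006
grasp_force: 0.0
```

```bash
python3 - <<'E'
from h import *
chain(); w=snap('wrist','w20'); s=snap('scene','s20'); print(bot.get_obs()['contact_force'])
# strip across the front edge (y from .03 to .08) at several x, sampled at z=.08, wrist and scene
for n,d in (('w',w),('s',s)):
    g=cv2.cvtColor(d['image'],cv2.COLOR_RGB2GRAY)
    for xo in (-.13,-.05,.0,.05,.13):
        ys=np.arange(.03,.082,.003); p=[proj(d,(.5635+xo,y,.08)) for y in ys]
        print(n,xo,[int(g[int(round(v)),int(round(u))]) if 0<=u<639.5 and 0<=v<479.5 else -1 for u,v in p])
# lid edge lines in scene by Hough near the hinge & front
g=cv2.cvtColor(s['image'],cv2.COLOR_RGB2GRAY); L=cv2.HoughLinesP(cv2.Canny(g,40,110),1,np.pi/360,40,minLineLength=60,maxLineGap=8)
print(L[:,0][(L[:,0,0]>230)&(L[:,0,2]<430)&(L[:,0,1]>220)&(L[:,0,1]<380)])
for th in (0,.07,.15):
    print(th,[proj(s,(.5635+x,.1066+.05-.097*np.cos(th)+.004*np.sin(th)+.011*x,.078+.097*np.sin(th)+.004*np.cos(th))).round(1) for x in(-.146,.146)])
E
```

```text
at [0.5619 0.1479 0.2725] q [ 0.5   0.55 -1.21  1.69  0.54  1.28  0.75]
[-1.14034852 -1.0267915  -0.01947746]
w -0.13 [166, 162, 162, 166, 165, 163, 167, 163, 168, 115, 44, 116, 121, 110, 115, 115, 123, 110]
w -0.05 [124, 121, 120, 125, 120, 124, 120, 124, 97, 122, 55, 120, 114, 118, 116, 111, 115, 106]
w 0.0 [124, 124, 127, 124, 128, 128, 126, 124, 125, 127, 61, 125, 140, 133, 135, 106, 119, 114]
w 0.05 [127, 130, 125, 129, 130, 131, 130, 127, 129, 131, 61, 140, 143, 129, 134, 132, 135, 131]
w 0.13 [181, 183, 185, 170, 70, 16, 9, 7, 15, 9, 16, 2, 18, 14, 25, 107, 146, 139]
s -0.13 [57, 61, 77, 92, 57, 54, 24, 15, 21, 26, 25, 26, 21, 39, 60, 62, 62, 59]
s -0.05 [63, 65, 65, 65, 64, 64, 63, 65, 63, 66, 49, 60, 63, 60, 59, 61, 60, 59]
s 0.0 [66, 67, 69, 66, 67, 69, 68, 68, 68, 70, 46, 66, 74, 74, 62, 59, 64, 59]
s 0.05 [73, 72, 72, 73, 72, 73, 73, 72, 70, 74, 49, 76, 78, 73, 76, 71, 73, 73]
s 0.13 [69, 70, 68, 69, 69, 68, 69, 68, 68, 70, 45, 76, 80, 78, 78, 79, 79, 78]
[[250 305 372 240]
 [255 279 331 238]
 [279 357 394 289]
 [300 347 352 424]
 [280 357 394 290]
 [295 280 363 244]]
0 [array([370.8, 236.8]), array([252. , 302.8])]
0.07 [array([371.2, 235.2]), array([251.7, 301.5])]
0.15 [array([371.8, 233.6]), array([251.5, 300.2])]
```

The dark gap at y=0.060 runs evenly between the lid edge and the front rim. No tab lies over the rim, and the lid is flat. I'm handing in.

```bash
python3 -c "
from station import bot
print(bot.hand_in())"
```

```text
the job is handed in; nothing more can be done
None
```

I packed all four steel feet upright in the carton, including the two that had tipped over, shut the lid flat with its tab tucked inside the front wall, and handed the job in; no verdict came back.

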